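# Load and close a centrifuge bucket

### The job

Load the centrifuge bucket that hangs in the loading stand. First seat the blue four-bore adapter fully down in the bucket; then stand the purple-capped blood tube and the white-capped balance tube from the yellow rack in it, each right down in its bore and the two in diagonally opposite bores so that the bucket is balanced; last set the clear cap squarely and fully down on the bucket's rim. Leave the black- and green-capped tubes standing in the yellow rack and do not disturb the orange-lidded specimen cup.

Things in the scene. Friction and masses are not known exactly. Their poses are not given: they have to be found in the camera images.
- bucket: Aluminium swing-out bucket, 124 x 94 mm, in a dark steel stand (126 x 144 mm); fixed. Origin on the bench under its centre, z up, x along its long side. Inside 111 (x) by 81 (y) mm, floor 14 mm and rim 84 mm above the origin; the mouth widens by 4 mm a side over the top 9 mm. Trunnion posts at y = +-60 mm reach 62 mm up.
- adapter: Blue block 105 (x) by 75 (y) by 68 mm, 0.3 kg, loose, upright. Origin at the centre of its underside. White lifting post on top, 20 (x) by 12 (y) mm, from 68 to 112 mm up. Four bores of 19 mm, floors 6 mm above the origin, at x +-34, y +-19 mm. Fits the bucket either way round, x along the bucket's x; seated, its origin is on the bucket's floor.
- purple_tube: Capped tube, 16 mm in diameter (foot slightly narrowed), 106 mm tall, 22 g, loose, upright in a cell of the yellow rack, the next tube 51 mm away. The cap is the top 22 mm, 18 mm wide. Origin at the centre of its underside, z up along the tube. PURPLE cap, dark red contents.
- white_tube: Capped tube, 16 mm in diameter (foot slightly narrowed), 106 mm tall, 22 g, loose, upright in a cell of the yellow rack, the next tube 51 mm away. The cap is the top 22 mm, 18 mm wide. Origin at the centre of its underside, z up along the tube. WHITE cap, pale clear contents: the balance tube.
- cap: Clear hood with a grey frame, 142 (x) by 112 (y) mm, 0.2 kg, loose, upright. Origin at the centre of its underside. Red grip on top, 36 (x) by 14 (y) mm, from 64 to 98 mm up. A flared skirt (inside 129 x 99 mm, 9 mm deep) goes round the bucket's rim; either way round, x along the bucket's x; fully down its origin is 75 mm above the bucket's. Clears tubes and post.
- rack: The only yellow plastic grid rack, fixed, 50 mm (x) by 165 mm (y), 62 mm tall, two rows of seven square cells (19 mm openings, 23 mm apart); four cells hold the four tubes, in zigzag. Origin on the bench under its centre, y along its length. The tubes stand on its floor, 4 mm above the origin.
- black_tube: Capped tube, 16 mm in diameter (foot slightly narrowed), 106 mm tall, 22 g, loose, upright in a cell of the yellow rack, the next tube 51 mm away. The cap is the top 22 mm, 18 mm wide. Origin at the centre of its underside, z up along the tube. BLACK cap, dark red contents: to be left in the rack.
- green_tube: Capped tube, 16 mm in diameter (foot slightly narrowed), 106 mm tall, 22 g, loose, upright in a cell of the yellow rack, the next tube 51 mm away. The cap is the top 22 mm, 18 mm wide. Origin at the centre of its underside, z up along the tube. GREEN cap, amber contents: to be left in the rack.
- specimen_cup: Amber specimen cup with an orange lid, 62 mm in diameter and 66 mm tall, loose, on the bench. Origin at the centre of its underside. To be left alone.
There are look-alikes about, which are no part of the job. Several things look just like the adapter: the one meant starts nearest to the robot's base.

How it is judged:
By the outcome, as a careful person would: the job done as asked, in the order asked, and still so for the second after the job is handed in, with the robot touching nothing.
It also fails if it takes over 144 s, if anything falls off the work surface, if the arm or the gripper's body presses on something with over 40 N, if the wrist force passes 120 N, or if a joint passes its speed limit or range.

### The arm

A 6-joint arm with a two-finger parallel gripper is mounted at the origin on the work surface. World frame = base frame: x ahead of the robot, y to its left, z up, the work surface at z = 0. Lengths are in m, angles in rad, forces in N, time in s.
With the tool pointing down it reaches from about 0.375 to 0.975 m from the base axis. Payload 3.8 kg.
Tool frame: the origin (TCP) lies on the centre line of the jaws, within the pads' length; the fingertips stand 25 mm ahead of it and the grasp point (between the pads) lies 6 mm ahead of it; y points along the fingers, z is the direction in which the jaws open and shut, and the axes are right-handed (so a half turn about y gives the same grasp; the last joint's range is limited). The gripper opens to 85 mm and grips with 20 to 120 N. Pads are 22 mm wide; open, the fingers measure 114 mm over their backs; the gripper's body (76 mm by 85 mm) begins 54 mm behind the grasp point. The pads swing forward as they close: fully open they stand 13 mm farther back than shut.
Start: joints at [-1.228, 0.264, 1.604, -0, 1.274, -0.037], TCP at [0.25, -0.627, 0.256] pointing down, gripper open.
Joint ranges: [-2.63, 2.63], [-0.94, 2.18], [0.31, 2.57], [-1.31, 4.45], [0, 2.66], [-2.55, 2.55]. Speed limits (rad/s): [2.57, 2.57, 3.14, 3.14, 3.14, 3.14].

### API

Orientations are given as a rotation vector (axis times angle).
In Python, from workcell import bot gives the robot as it stands.
- The arm moves only by the shell command python3 -m jog 'ROWS' [FORCE]. ROWS is JSON, a list of rows, each a list of 5 numbers: the shift along the world's x, y, z in mm, then the turn about the world's z in degrees, then the finger opening in mm, from 0 to 85.4. A call has exactly 10 rows; each row is the pose to reach, as a shift and turn from the pose commanded when the call began; what a row does not reach only later rows make up. A row lasts 1/8 s, in which the tool goes at most 62.5 mm and 10.7 degrees, less where a joint would pass 70% of its speed; a pose out of reach is approached as far as the arm can. A call with a gripper value outside its range is refused whole. The fingers move at their own pace and stop on an object; FORCE is the grip in N (left out, the last holds). Time passes only in rows, so rows that repeat a pose let the fingers close, or fill a call up. It gives the time, the measured TCP pose, the force and the opening at its end, in the units of the state.
- bot.read_state(): the state, without advancing time (a new reading comes with each control period).
- bot.read_camera(name): name is "scene" or "top"; returns a dict with "pixels" (384x512x3 uint8, red, green, blue), "fx", "fy", "cx", "cy" (pixels), "dist" ([k1, k2, p1, p2, k3] as OpenCV has them; the pictures are not rectified), "R" (3x3) and "t" (3): a world point X has camera coordinates R X + t. Camera axes: x right, y down, z forward; pixel columns grow to the right and rows downward; lengths in m; the calibration is good to about 2 mm. A picture is of the moment at which its call begins. There is no depth.
- bot.finish_job(): hands the job in, once; it reports no verdict.
The state is a dict: "time": time; "q": joint angles; "joint_vel": joint speeds; "joint_torque": joint torques, N m; "tool_pos": TCP position; "tcp_rot": TCP orientation; "wrist_force": force on the tool from outside, world axes, zero at the start; "torque": the same for the moment, N m; "width": opening from 0.0 (shut) to 1.0 (fully open).
Only numpy, scipy, OpenCV 4.12 (cv2) and the standard library are available. Lean on these libraries where they do the work, as an engineer would, in place of code of your own. Each camera call takes 0.05 s, during which the arm holds its last target.

## Working session

There is one attempt and no reset: what is moved stays moved. The work goes in short steps, Python scripts to look and compute and a shell command to move; the robot and the scene stay as the last step left them, time stands still between calls to the robot, and variables do not carry over. Pictures are saved under pics/ and viewed, and the job is handed in when it is done.

```bash
ls; mkdir -p pics; python3 - <<'E'
from workcell import bot
import cv2,numpy as np
s=bot.read_state();print({k:np.round(v,3).tolist() for k,v in s.items()})
for n in("scene","top"):
    c=bot.read_camera(n);print(n,c["fx"],c["fy"],c["cx"],c["cy"],np.round(c["dist"],4));print(np.round(c["R"],3).tolist(),np.round(c["t"],3),-np.array(c["R"]).T@np.array(c["t"]))
    im=cv2.cvtColor(c["pixels"],cv2.COLOR_RGB2BGR)
    cv2.imwrite(f"pics/{n}0.png",cv2.resize(im,(800,600),interpolation=cv2.INTER_CUBIC))
    import pickle;pickle.dump(c,open(f"{n}0.pkl","wb"))
E
```

```text
pics
{'time': 0.0, 'q': [-1.228, 0.265, 1.605, -0.0, 1.274, -0.037], 'joint_vel': [0.0, 0.001, -0.001, -0.0, -0.0, 0.0], 'joint_torque': [0.001, -51.511, -36.731, 0.0, 0.013, -0.0], 'tool_pos': [0.25, -0.626, 0.255], 'tcp_rot': [-0.387, 2.016, -2.011], 'wrist_force': [-0.746, 0.131, 0.11], 'torque': [-0.013, 0.005, 0.019], 'width': 1.001}
scene 349.18690275011187 349.18690275011187 251.2052846144978 192.41368486047517 [0.0102 0.     0.     0.     0.    ]
[[-0.548, 0.836, -0.009], [0.546, 0.35, -0.761], [-0.634, -0.422, -0.648]] [ 0.365 -0.287  1.19 ] [1.11046235 0.29704469 0.55609443]
top 352.2043340567305 352.2043340567305 257.84697745922637 193.07759404037813 [-0.0152  0.      0.      0.      0.    ]
[[-0.018, -1.0, 0.021], [-0.982, 0.014, -0.189], [0.189, -0.024, -0.982]] [-0.047  0.577  0.94 ] [ 0.38807876 -0.03244632  1.03304264]
```

View pics/scene0.png

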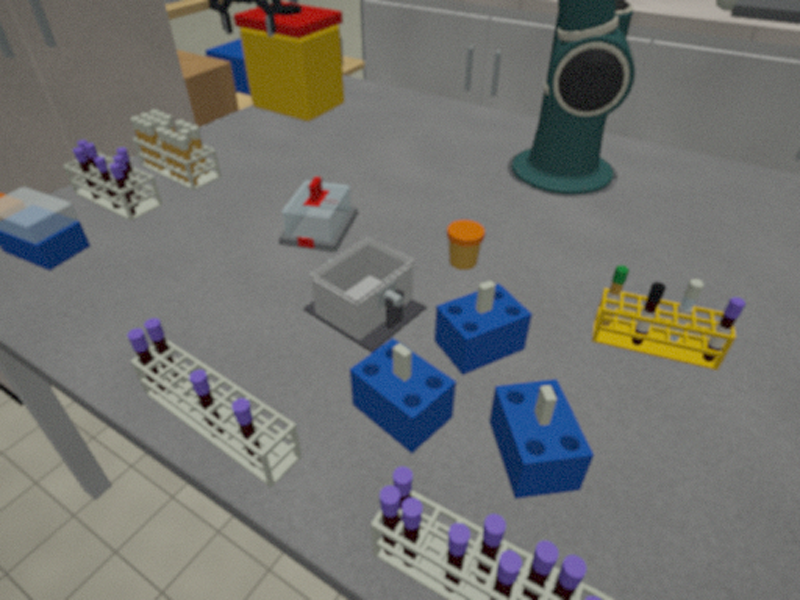

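View pics/top0.png

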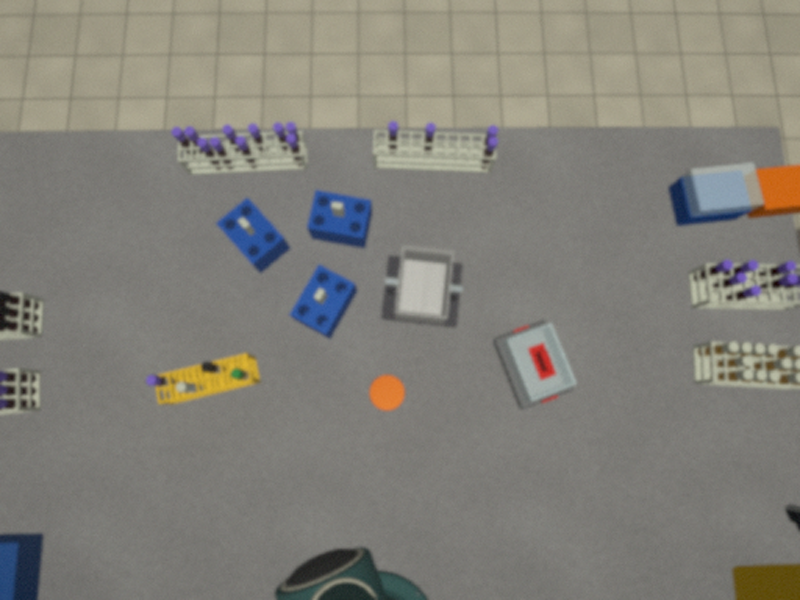

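Top view (800x600 px) shows three blue blocks that could be the adapter, at (253,235), (340,217) and (323,300). The robot base is at about (340,590), so (323,300) is the nearest; in the scene view it is the one at (482,325). The bucket is at (425,285), the cap at (536,362), the yellow rack at (205,378) with the purple cap at (152,380) and the white cap at (182,387), and the specimen cup at (387,393). Purple tubes also stand in the white racks, but those are not yellow.

```bash
cat > h.py <<'E'
import cv2,numpy as np,pickle
from scipy.optimize import least_squares
def load(n,i=0): return pickle.load(open(f"{n}{i}.pkl","rb"))
def proj(c,X):
    R=np.array(c["R"]);t=np.array(c["t"],float)
    K=np.array([[c["fx"],0,c["cx"]],[0,c["fy"],c["cy"]],[0,0,1]])
    return cv2.projectPoints(np.asarray(X,float).reshape(-1,3),cv2.Rodrigues(R)[0],t,K,np.array(c["dist"],float))[0][:,0]
def ray(c,p):
    K=np.array([[c["fx"],0,c["cx"]],[0,c["fy"],c["cy"]],[0,0,1]])
    u=cv2.undistortPoints(np.array([[p]],float),K,np.array(c["dist"],float))[0,0]
    R=np.array(c["R"]);return -R.T@np.array(c["t"]),R.T@np.array([u[0],u[1],1])
def onz(c,p,z):
    o,d=ray(c,p);return o+d*(z-o[2])/d[2]
def tri(ca,pa,cb,pb):
    f=lambda X:np.r_[proj(ca,X)[0]-pa,proj(cb,X)[0]-pb]
    r=least_squares(f,[.5,0,.05]);return r.x,np.abs(r.fun).max()
def crop(c,x0,y0,w,h,k,out,pts=None):
    im=cv2.cvtColor(c["pixels"],cv2.COLOR_RGB2BGR)[y0:y0+h,x0:x0+w]
    im=cv2.resize(im,None,fx=k,fy=k,interpolation=cv2.INTER_CUBIC)
    for i in range(0,w,10):
        cv2.line(im,(i*k,0),(i*k,6 if i%50 else 14),(255,255,255),1)
        if i%20==0: cv2.putText(im,str(x0+i),(i*k+2,18),0,.35,(0,255,255),1)
    for j in range(0,h,10):
        cv2.line(im,(0,j*k),(6,j*k),(255,255,255),1)
        if j%20==0: cv2.putText(im,str(y0+j),(8,j*k+4),0,.35,(0,255,255),1)
    for p in ([] if pts is None else pts):
        q=((np.array(p)+.5-[x0,y0])*k).round().astype(int);cv2.circle(im,tuple(int(v) for v in q),2,(0,255,0),-1)
    cv2.imwrite(out,im)
E
python3 - <<'E'
from h import *
T=load("top");S=load("scene")
crop(T,175,150,130,100,6,"pics/t_ab.png")
crop(S,180,140,170,110,4,"pics/s_ab.png")
crop(T,85,215,100,60,8,"pics/t_rk.png")
crop(S,365,160,120,85,6,"pics/s_rk.png")
crop(T,230,195,150,80,5,"pics/t_cap.png")
crop(S,170,105,150,80,5,"pics/s_cap.png")
E
```

```text
(no output)
```

View pics/t_ab.png

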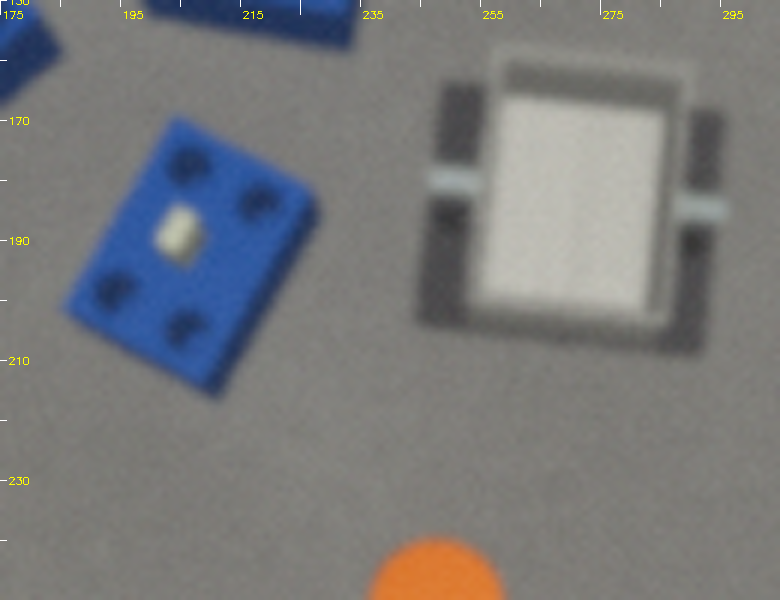

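View pics/s_ab.png

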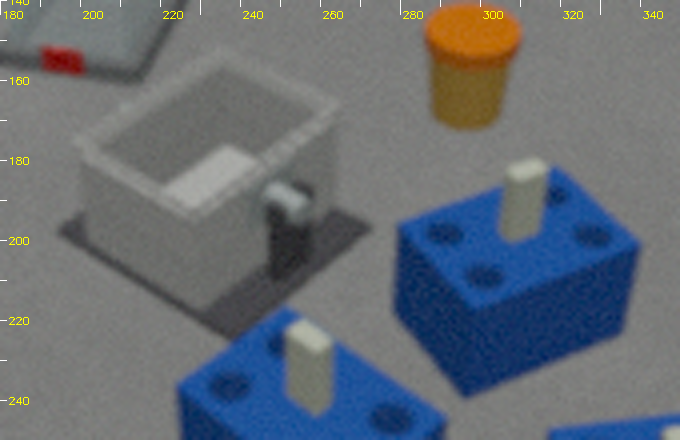

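View pics/t_rk.png

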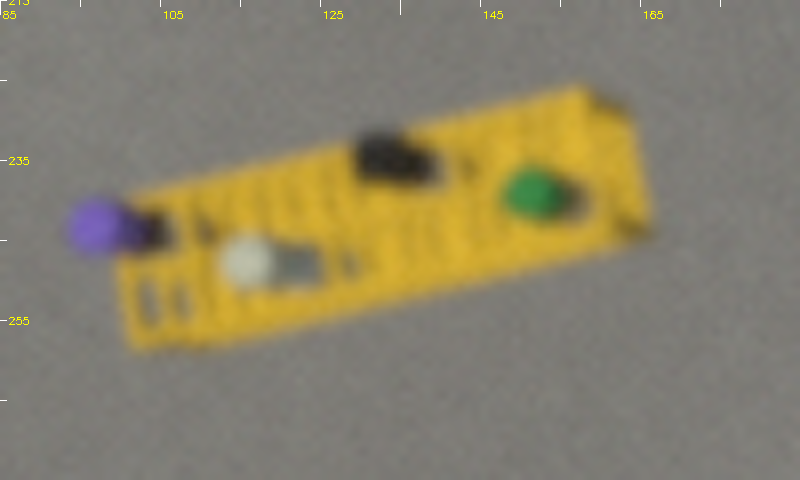

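View pics/s_rk.png

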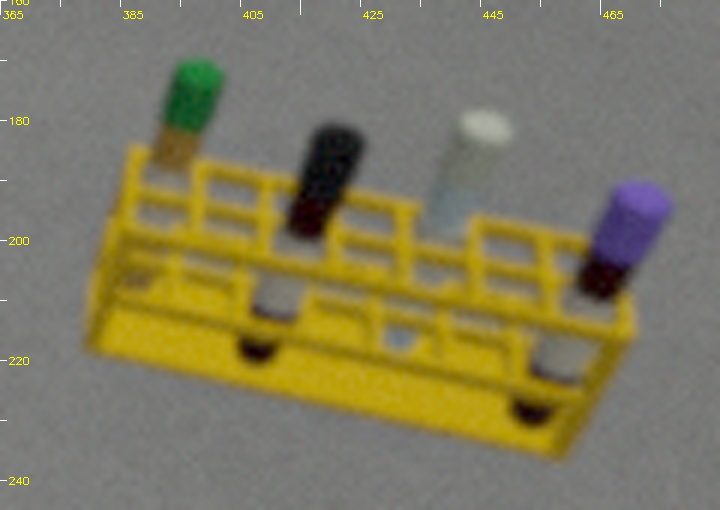

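View pics/t_cap.png

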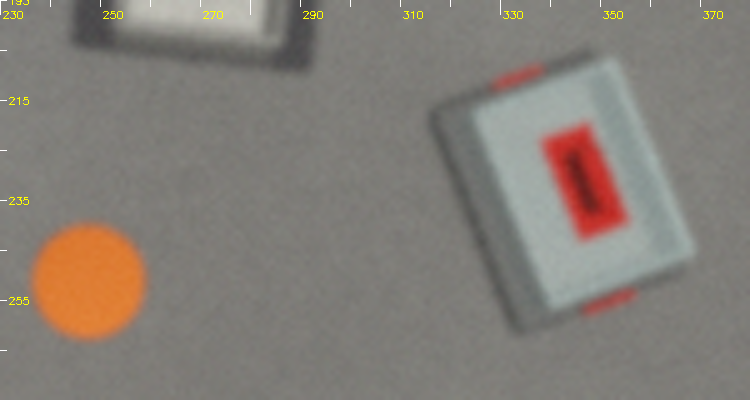

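View pics/s_cap.png

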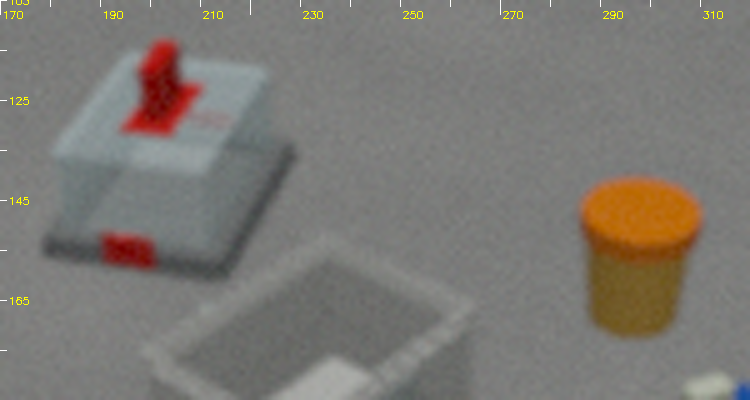

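```bash
cat >> h.py <<'E'
def P(l,x0,y0,k): return np.array(l,float)/k-.5+[x0,y0]
def fit(model,tp,sp,x0,T,S,fz=True):
    # model: Nx3; tp/sp: dict idx->pixel
    def X(p):
        c,s=np.cos(p[3]),np.sin(p[3]);m=np.array(model)
        return np.c_[p[0]+c*m[:,0]-s*m[:,1],p[1]+s*m[:,0]+c*m[:,1],p[2]+m[:,2]]
    def f(p):
        q=X(p);r=[]
        for d,c in((tp,T),(sp,S)):
            if d:
                k=list(d);r.append((proj(c,q[k])-np.array([d[i] for i in k])).ravel())
        return np.concatenate(r)
    g=(lambda p:f(p)) if fz else (lambda p:f([p[0],p[1],x0[2],p[3]]))
    r=least_squares(g,x0,loss="soft_l1");return r.x,f(r.x if fz else [r.x[0],r.x[1],x0[2],r.x[3]]).reshape(-1,2),X(r.x)
def box(a,b,z): return [[a/2,b/2,z],[a/2,-b/2,z],[-a/2,-b/2,z],[-a/2,b/2,z]]
E
cat > m1.py <<'E'
from h import *
T=load("top");S=load("scene")
np.set_printoptions(precision=4,suppress=True)
ta=lambda l:P(l,175,150,6); sa=lambda l:P(l,180,140,4)
# adapter: guess yaw
A,B,C,D=range(4)
# long axis A<->C, B<->D ; +x end = A,B ; A is +y
mod=box(.105,.075,.068)+[[0,0,.112]]+[[.034,.019,.068],[.034,-.019,.068],[-.034,-.019,.068],[-.034,.019,.068]]
tp=dict(zip([0,1,3,2],ta([[178,118],[315,192],[65,308],[210,386]])))
sp=dict(zip([0,1,3,2],sa([[473,306],[398,226],[640,243],[555,168]])))
tb=dict(zip([5,6,8,7],ta([[190,165],[258,202],[115,292],[186,328]])))
sb=dict(zip([5,6,8,7],sa([[485,276],[446,234],[593,236],[551,194]])))
tp.update(tb);sp.update(sb)
tp[4]=ta([[178,228]])[0]; sp[4]=sa([[525,168]])[0]
for a,b,n in((tp,sp,"both"),(tp,{}, "top"),({},sp,"scene")):
    p,r,X=fit(mod,a,b,[.5,0,0,-.5],T,S); print(n,p,np.degrees(p[3]),"rms",np.sqrt((r**2).mean()))
    p,r,X=fit(mod,a,b,[.5,0,0,-.5],T,S,False); print("  z0",p,np.degrees(p[3]),"rms",np.sqrt((r**2).mean()))
# bucket
mod=box(.124,.094,.084)+box(.126,.144,.003)+[[0,.06,.062],[0,-.06,.062]]
tp=dict(zip(range(8),ta([[497,45],[695,65],[672,340],[463,315],[443,82],[727,110],[703,355],[415,324]])))
sp=dict(zip([0,1,2,3,4,5],sa([[192,215],[75,140],[222,50],[340,105],[230,340],[58,232]])));sp[7]=sa([[372,230]])[0]
for a,b,n in((tp,sp,"both"),(tp,{}, "top"),({},sp,"scene")):
    p,r,X=fit(mod,a,b,[.5,0,0,0],T,S); print("B",n,p,np.degrees(p[3]),"rms",np.sqrt((r**2).mean()))
    p,r,X=fit(mod,a,b,[.5,0,0,0],T,S,False); print("  z0",p,np.degrees(p[3]),"rms",np.sqrt((r**2).mean()));
    if n=="both": print(np.round(r,1).tolist())
# tubes
tr=lambda l:P(l,85,215,8); sr=lambda l:P(l,365,160,6)
for n,a,b in(("purple",[97,228],[643,198]),("white",[246,262],[485,127]),("black",[377,156],[341,137]),("green",[530,193],[199,72])):
    x,e=tri(T,tr([a])[0],S,sr([b])[0]);print(n,x,e,onz(T,tr([a])[0],.11),onz(S,sr([b])[0],.11))
# cap
tc=lambda l:P(l,230,195,5); sc=lambda l:P(l,170,105,5)
mod=box(.142,.112,0)+box(.124,.094,.064)+[[0,0,.098]]
E
python3 m1.py
```

```text
both [ 0.5817  0.0902 -0.0017 -0.5082] -29.12052058077888 rms 0.7073397149596617
  z0 [ 0.5823  0.0905  0.0325 -0.5084] -29.13076016483683 rms 0.767875557838498
top [ 0.5841  0.0888 -0.0092 -0.5086] -29.14103220888592 rms 0.40394704693369526
  z0 [ 0.5823  0.0877  0.0197 -0.5083] -29.123064419743805 rms 0.420284292061788
scene [ 0.5725  0.088  -0.0096 -0.5098] -29.207444466561675 rms 0.38211067260415194
  z0 [ 0.5829  0.0921 -0.     -0.506 ] -28.991249995013124 rms 0.48363899169608116
B both [ 0.6059 -0.0932 -0.0032 -0.1306] -7.480836707548201 rms 0.805096299842907
  z0 [ 0.6069 -0.0924  0.     -0.1284] -7.358083454609907 rms 0.9438754543579513
[[-0.9, -0.3], [-0.6, 0.2], [-1.0, -2.2], [-0.3, -1.9], [-0.6, 0.1], [-0.6, 0.8], [-0.5, 0.9], [-0.8, 0.6], [-0.4, -1.5], [-1.7, -0.4], [-0.7, -1.7], [-0.1, -0.8], [0.0, 0.2], [-1.1, -0.5], [-0.3, -1.1]]
B top [ 0.6061 -0.0941  0.0032 -0.125 ] -7.159494592242018 rms 0.8004602051246579
  z0 [ 0.6069 -0.0943 -0.117  -0.125 ] -7.160806899137621 rms 0.8163957524166056
B scene [ 0.5983 -0.0973 -0.0106 -0.1385] -7.9357600532621815 rms 0.36359745074711475
  z0 [ 0.6084 -0.0897 -0.122  -0.1376] -7.883683912581126 rms 0.6271919234524368
purple [0.4403 0.3673 0.1072] 1.0271015469224096 [0.4404 0.3635 0.11  ] [0.4436 0.368  0.11  ]
white [0.4286 0.3175 0.1077] 0.6774977311786472 [0.4288 0.3149 0.11  ] [0.4315 0.3183 0.11  ]
black [0.4618 0.2777 0.1086] 1.043123841662407 [0.4622 0.2745 0.11  ] [0.463 0.279 0.11 ]
green [0.4491 0.2274 0.1076] 0.8381156872618476 [0.4495 0.2245 0.11  ] [0.4519 0.2289 0.11  ]
```

```bash
cat >> h.py <<'E'
def jaw(s):
    R=cv2.Rodrigues(np.array(s["tcp_rot"],float))[0]
    return np.degrees(np.arctan2(R[1,2],R[0,2])),R
E
cat >> m1.py <<'E'
tp=dict(zip([0,1,2,3],tc([[430,112],[600,50],[692,262],[520,335]])))
tp[8]=tc([[583,182]])[0]
# red slab on top at ~.064
sp={8:sc([162,43] and [[164,42]])[0]}
for n,pt,ps in (("grip top",[583,182],[166,43]),):
    print(n,tri(T,tc([pt])[0],S,sc([ps])[0]))
print([onz(T,q,0.) for q in tc([[430,112],[520,335]])],[onz(S,q,0.) for q in sc([[45,250],[222,278],[297,150]])])
# hood-top corners seen in both
for n,a,b in(("h1",[472,115],[53,155]),("h2",[612,58],[212,172]),("h3",[692,262],[268,72]),("h4",[545,312],[130,52])):
  for bb in ([53,155],[212,172],[268,72],[130,52]):
    x,e=tri(T,tc([a])[0],S,sc([bb])[0])
    if e<4: print(n,bb,x,e)
E
python3 m1.py|tail -8; python3 -c "
from h import *
from workcell import bot
print(jaw(bot.read_state()))"
```

```text
black [0.4618 0.2777 0.1086] 1.043123841662407 [0.4622 0.2745 0.11  ] [0.463 0.279 0.11 ]
green [0.4491 0.2274 0.1076] 0.8381156872618476 [0.4495 0.2245 0.11  ] [0.4519 0.2289 0.11  ]
grip top (array([ 0.4623, -0.2883,  0.105 ]), np.float64(0.522422367934297))
[array([ 0.5127, -0.2275,  0.    ]), array([ 0.3821, -0.2735,  0.    ])] [array([ 0.5398, -0.328 ,  0.    ]), array([ 0.5077, -0.2268,  0.    ]), array([ 0.3759, -0.2714,  0.    ])]
h1 [212, 172] [ 0.5012 -0.2362  0.0621] 1.1473599516766626
h2 [53, 155] [ 0.533  -0.3186  0.0618] 0.578847023842826
h3 [130, 52] [ 0.4202 -0.357   0.0615] 0.13202659085237656
h4 [268, 72] [ 0.3947 -0.2742  0.0607] 0.17238616865151357
(np.float64(-68.24098920737089), array([[-9.28751349e-01, -6.54265091e-04,  3.70702716e-01],
       [-3.70703275e-01,  1.95963278e-03, -9.28749289e-01],
       [-1.18792958e-04, -9.99997866e-01, -2.06254980e-03]]))
```

```bash
python3 -m jog '[[26,55,0,10,85],[52,110,0,20,85],[78,165,0,30,85],[104,220,0,40,85],[130,275,0,50,85],[156,330,0,60,60],[180,385,0,70,60],[204,440,0,80,60],[228,495,0,90,60],[252,550,0,100,60]]'
```

```text
time: 1.35
tool_pos: [0.5024, -0.075, 0.256]
tcp_rot: [-1.424, 0.788, -0.788]
wrist_force: [0.8, -0.2, -0.8]
width: 0.699
```

```bash
python3 -m jog '[[25,55,0,10,60],[50,110,0,20,60],[75,160,0,29.1,60],[81,166,-20,29.1,60],[81,166,-60,29.1,60],[81,166,-90,29.1,60],[81,166,-90,29.1,60],[81,166,-90,29.1,60],[81,166,-90,29.1,60],[81,166,-90,29.1,60]]'; cat > snap.py <<'E'
import sys
from h import *
from workcell import bot
i=sys.argv[1]
s=bot.read_state();print(round(s["time"],2),np.round(s["tool_pos"],4),round(jaw(s)[0],2),np.round(s["wrist_force"],1),round(s["width"]*85.4,1))
for n in("top","scene"): pickle.dump(bot.read_camera(n),open(f"{n}{i}.pkl","wb"))
pickle.dump(s,open(f"st{i}.pkl","wb"))
E
python3 snap.py 1; python3 -c "
from h import *
crop(load('top',1),150,130,130,100,6,'pics/t1.png');crop(load('scene',1),220,90,170,110,4,'pics/s1.png')"
```

```text
time: 2.6
tool_pos: [0.5842, 0.089, 0.1679]
tcp_rot: [-1.533, 0.397, -0.401]
wrist_force: [0.2, -0.9, 0.5]
width: 0.702
2.6 [0.5842 0.089  0.1679] 60.84 [ 0.2 -0.9  0.5] 59.9
```

View pics/t1.png

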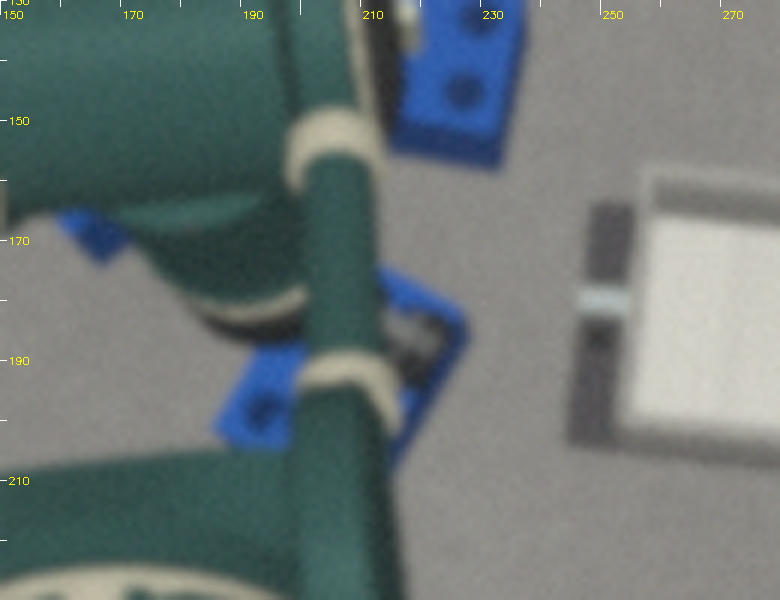

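View pics/s1.png

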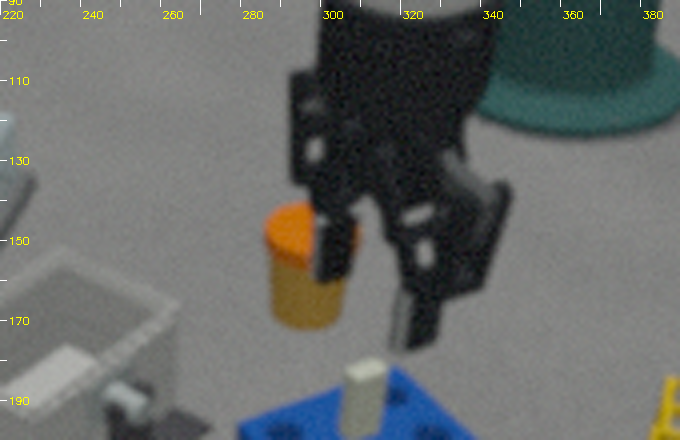

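```bash
python3 - <<'E'
from h import *
S=load("scene",1);s=pickle.load(open("st1.pkl","rb"))
a,R=jaw(s);p=np.array(s["tool_pos"]);w=.0599/2
pts=[]
for z in(.025,.018):
 for sg in(-1,1):
  for d in (0,.010):
   for x in(-.011,.011): pts.append(p+R@np.array([x,z,sg*(w+d)]))
pts.append(p+R@np.array([0,.006,0]))
crop(S,270,130,80,60,10,'pics/s1b.png',proj(S,pts))
E
```

```text
(no output)
```

View pics/s1b.png

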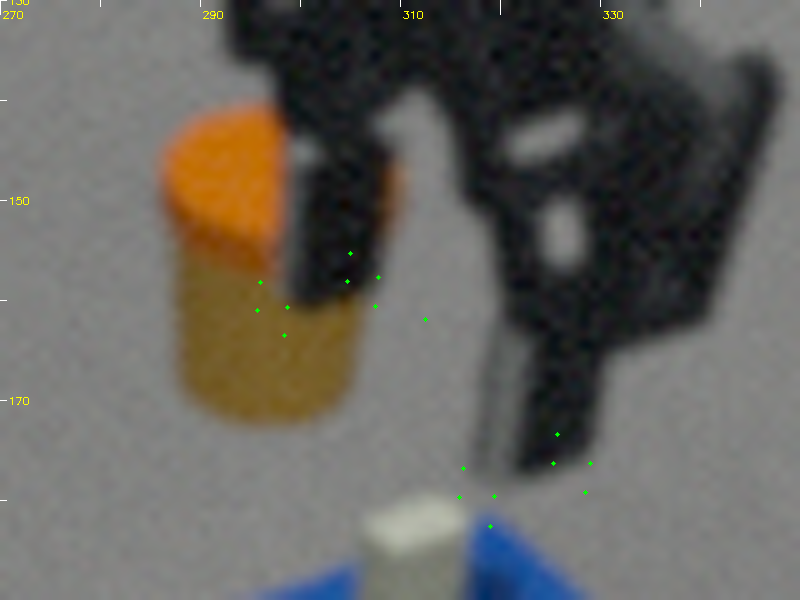

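```bash
python3 - <<'E'
from h import *
S=load("scene",1);T=load("top",1)
for c in(S,T): print(proj(c,[[.5842,.089,.112],[.5842,.089,.068],[.5829,.0921,.112]]), "back-proj post top")
print(onz(S,P([[415,525]],270,130,10)[0],.112),onz(S,P([[525,168]],180,140,4)[0],.112),onz(T,P([[178,228]],175,150,6)[0],.112))
p=proj(S,[[.5842,.089,.112]]).tolist()+[P([[415,525]],270,130,10)[0].tolist()]
crop(S,270,160,80,60,10,'pics/s1c.png',p)
E
```

```text
[[309.46372029 181.5044747 ]
 [307.39227736 197.78314619]
 [311.13351897 181.68137306]] back-proj post top
[[203.60996841 186.89614256]
 [205.65990552 190.15672239]
 [202.43795035 187.38933271]] back-proj post top
[0.58398191 0.09232546 0.112     ] [0.58278414 0.09118768 0.112     ] [0.58253517 0.08750253 0.112     ]
```

View pics/s1c.png

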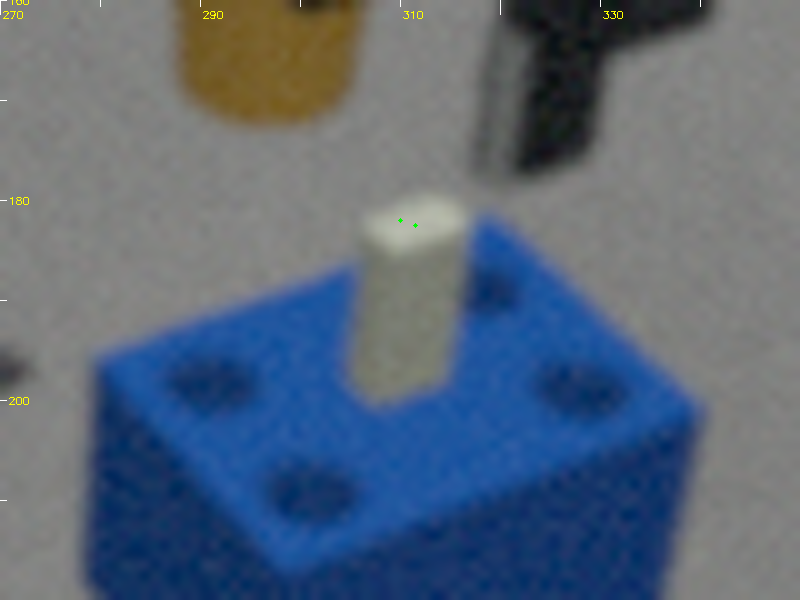

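```bash
python3 -m jog '[[-1,1,-25,0,50],[-1,1,-45,0,40],[-1,1,-60,0,40],[-1,1,-69,0,40],[-1,1,-69,0,40],[-1,1,-69,0,0],[-1,1,-69,0,0],[-1,1,-69,0,0],[-1,1,-69,0,0],[-1,1,-69,0,0]]' 50; python3 -m jog '[[0,0,10,0,0],[0,0,20,0,0],[0,0,20,0,0],[0,0,20,0,0],[0,0,20,0,0],[0,0,20,0,0],[0,0,20,0,0],[0,0,20,0,0],[0,0,20,0,0],[0,0,20,0,0]]'; python3 snap.py 2;python3 -c "
from h import *
crop(load('top',2),150,130,130,100,6,'pics/t2.png');crop(load('scene',2),260,120,100,75,8,'pics/s2.png')"
```

```text
time: 3.95
tool_pos: [0.5828, 0.0901, 0.098]
tcp_rot: [-1.533, 0.398, -0.4]
wrist_force: [-0.4, -0.5, 3.6]
width: 0.135
time: 5.2
tool_pos: [0.5823, 0.0901, 0.1173]
tcp_rot: [-1.534, 0.399, -0.399]
wrist_force: [-0.1, 0.6, -2.2]
width: 0.131
5.2 [0.5823 0.0901 0.1173] 60.86 [-0.1  0.6 -2.2] 11.2
```

View pics/s2.png

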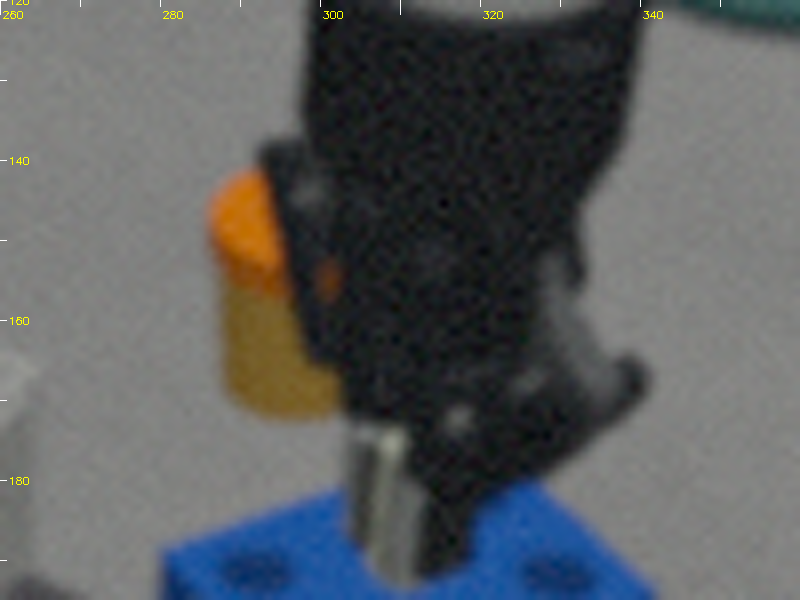

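```bash
python3 -m jog '[[0,0,50,0,0],[0,0,100,0,0],[4,-35,100,5,0],[10,-85,100,11,0],[17,-130,100,17,0],[22,-165,100,21.6,0],[25,-182,100,21.6,0],[25,-182,100,21.6,0],[25,-182,100,21.6,0],[25,-182,100,21.6,0]]'; python3 snap.py 3;python3 -c "
from h import *
crop(load('top',3),200,130,130,100,6,'pics/t3.png');crop(load('scene',3),170,80,130,100,6,'pics/s3.png')"
```

```text
time: 6.55
tool_pos: [0.6071, -0.0906, 0.2172]
tcp_rot: [-1.568, 0.103, -0.102]
wrist_force: [-1.0, 0.2, -3.3]
width: 0.135
6.55 [ 0.6071 -0.0906  0.2172] 82.53 [-1.   0.2 -3.3] 11.5
```

View pics/s3.png

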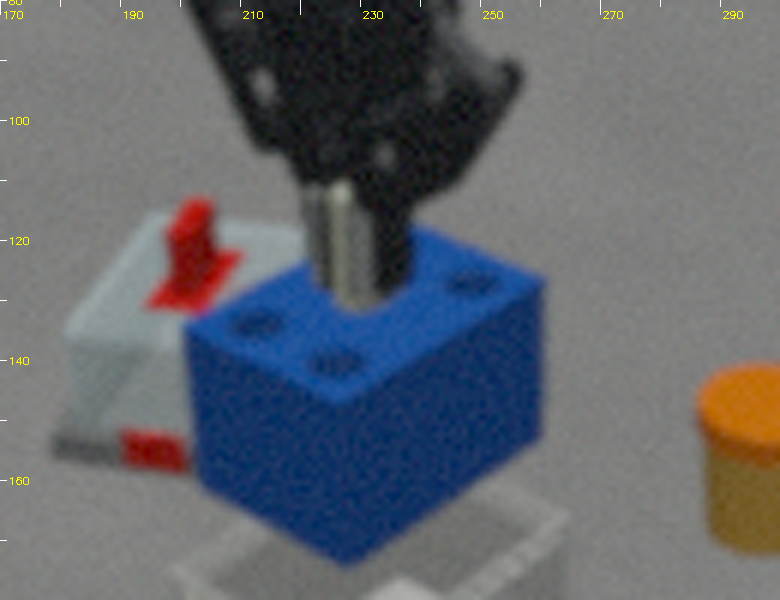

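View pics/t3.png

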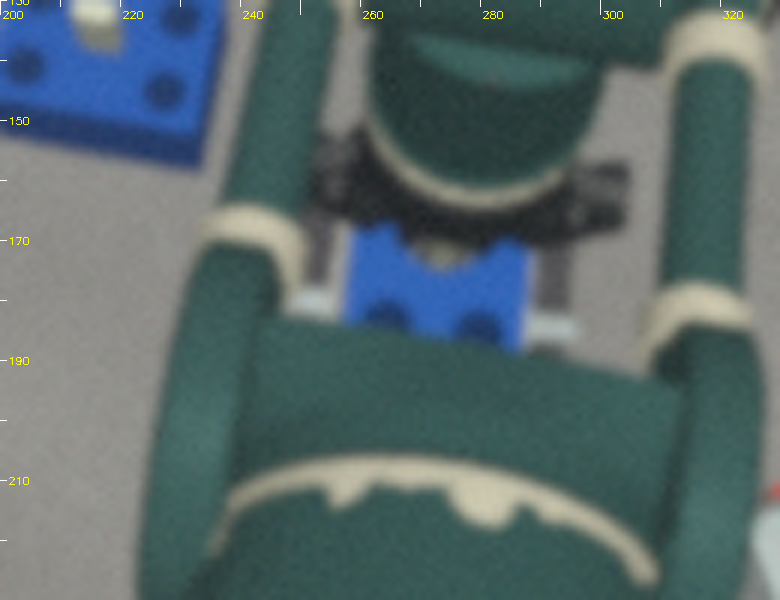

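```bash
cat > m3.py <<'E'
from h import *
np.set_printoptions(precision=4,suppress=True)
S=load("scene",3);T=load("top",3)
f=lambda l:P(l,170,80,6)
mod=box(.105,.075,.068)+box(.105,.075,0)+[[.034,.019,.068],[.034,-.019,.068],[-.034,-.019,.068],[-.034,.019,.068]]
sp=dict(zip([0,1,3,4,5,7,8,9,11],f([[333,402],[183,325],[545,280],[348,565],[203,490],[540,438],[337,362],[257,322],[472,283]])))
for fz in(0,1):
    p,r,X=fit(mod,{},sp,[.6,-.09,.1192,-.13],T,S,fz);print(p,np.degrees(p[3]),np.sqrt((r**2).mean()));print(np.round(r,1).tolist())
crop(S,170,80,130,100,6,'pics/s3b.png',proj(S,X))
# bucket scene-only, refine
S0=load("scene");T0=load("top")
c,s=np.cos(-.1309),np.sin(-.1309)
for o in([.6077,-.0935],[.6083,-.0895]):
    m=np.array(box(.124,.094,.084)+box(.111,.081,.014)+box(.119,.089,.084)+box(.126,.144,0.))
    X=np.c_[o[0]+c*m[:,0]-s*m[:,1],o[1]+s*m[:,0]+c*m[:,1],m[:,2]]
    k='a' if o[1]<-.092 else 'b'
    crop(S0,185,140,100,75,8,f'pics/bs_{k}.png',proj(S0,X)); crop(T0,235,145,90,70,8,f'pics/bt_{k}.png',proj(T0,X))
E
python3 m3.py
```

```text
[ 0.6058 -0.0888  0.1241 -0.1384] -7.932573992441381 0.48974462145054165
[[0.6, 0.2], [-0.8, -0.1], [0.3, -0.4], [0.0, 1.0], [-0.8, -0.2], [0.9, 0.3], [-0.2, -0.4], [-0.2, -0.2], [0.1, -0.4]]
[ 0.5948 -0.0973  0.1104 -0.1439] -8.246928023448241 0.2813560443125267
[[0.6, 0.1], [-0.1, 0.0], [-0.3, 0.1], [-0.1, 0.3], [-0.2, -0.7], [0.3, 0.2], [-0.2, -0.3], [0.2, 0.0], [-0.3, 0.0]]
```

View pics/bs_b.png

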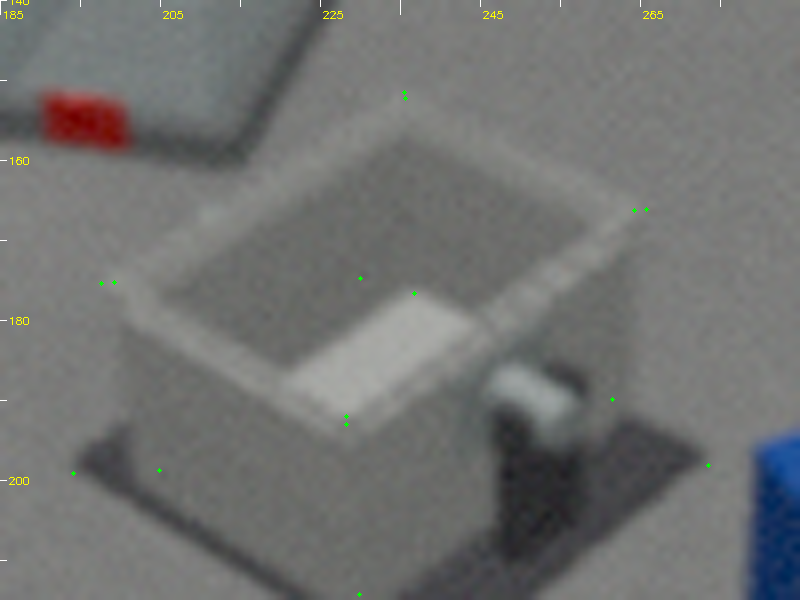

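View pics/bt_a.png

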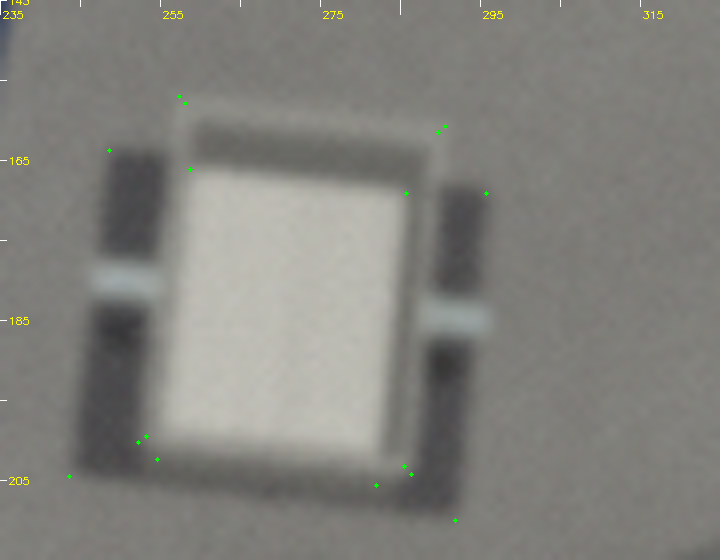

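View pics/s3b.png

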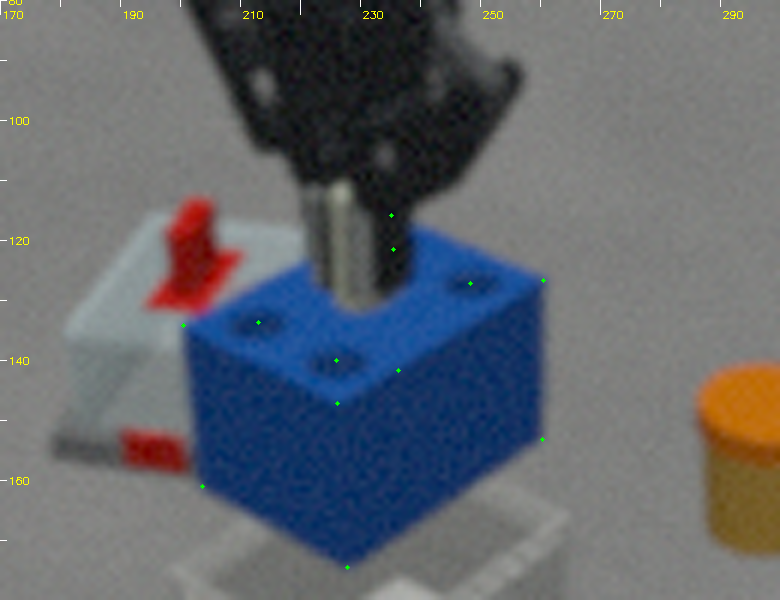

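```bash
python3 -m jog '[[1.5,-1,-10,0,0],[1.5,-1,-20,0,0],[1.5,-1,-30,0,0],[1.5,-1,-36,0,0],[1.5,-1,-42,0,0],[1.5,-1,-48,0,0],[1.5,-1,-54,0,0],[1.5,-1,-60,0,0],[1.5,-1,-60,0,0],[1.5,-1,-60,0,0]]'; python3 snap.py 4;python3 -c "
from h import *
crop(load('scene',4),170,90,130,100,6,'pics/s4.png')"
```

```text
time: 7.9
tool_pos: [0.6089, -0.0929, 0.1574]
tcp_rot: [-1.568, 0.103, -0.103]
wrist_force: [0.6, -0.4, -2.7]
width: 0.135
7.9 [ 0.6089 -0.0929  0.1574] 82.46 [ 0.6 -0.4 -2.7] 11.5
```

View pics/s4.png

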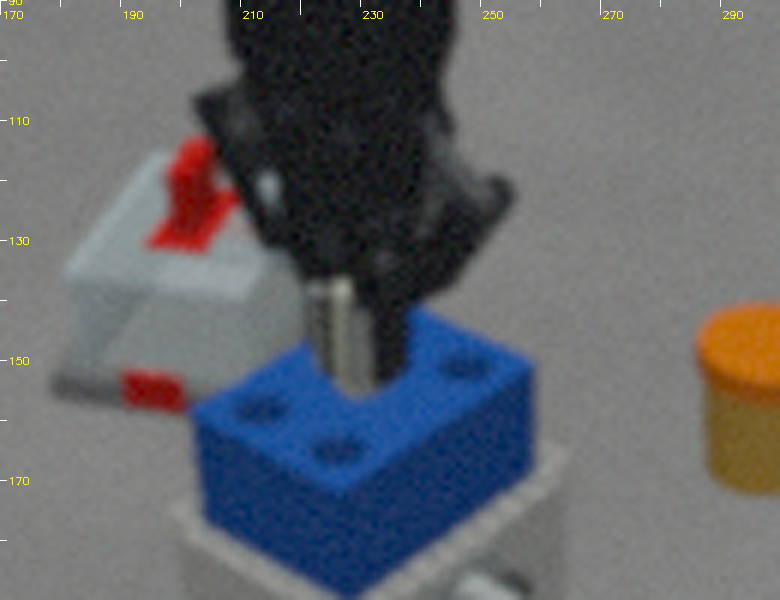

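Scene view: the adapter is inside the bucket mouth, about 25 mm below the rim, with no side force. Its near top corner is at (343,490). I'll lower it on.

```bash
python3 -m jog '[[0,0,-6,0,0],[0,0,-12,0,0],[0,0,-18,0,0],[0,0,-24,0,0],[0,0,-30,0,0],[0,0,-35,0,0],[0,0,-39,0,0],[0,0,-42,0,0],[0,0,-44,0,0],[0,0,-45,0,0]]'; python3 -m jog '[[0,0,-1,0,0],[0,0,-1,0,0],[0,0,-1,0,0],[0,0,-1,0,0],[0,0,-1,0,0],[0,0,-1,0,0],[0,0,-1,0,0],[0,0,-1,0,0],[0,0,-1,0,0],[0,0,-1,0,0]]'
```

```text
time: 9.25
tool_pos: [0.6088, -0.0929, 0.1122]
tcp_rot: [-1.568, 0.103, -0.103]
wrist_force: [1.0, 0.5, -2.5]
width: 0.134
time: 10.5
tool_pos: [0.6088, -0.093, 0.1121]
tcp_rot: [-1.569, 0.103, -0.104]
wrist_force: [-3.5, -0.8, 5.8]
width: 0.13
```

```bash
python3 -m jog '[[0,0,0,0,35],[0,0,0,0,35],[0,0,0,0,35],[0,0,30,0,35],[0,0,75,0,35],[0,0,115,0,35],[0,0,118,0,35],[-20,55,118,-8,35],[-40,110,118,-16,35],[-60,165,118,-24,35]]'; python3 -m jog '[[-20,55,0,-9,40],[-40,110,0,-18,40],[-60,165,0,-27,40],[-80,220,0,-36,40],[-100,275,0,-45,40],[-107,294,0,-45,40],[-107,294,0,-45,40],[-107,294,0,-45,40],[-107,294,0,-45,40],[-107,294,0,-45,40]]';python3 snap.py 5;python3 -c "
from h import *
crop(load('scene',5),180,130,100,75,8,'pics/s5.png');crop(load('top',5),235,145,90,70,8,'pics/t5.png');crop(load('scene',5),365,100,135,120,5,'pics/s5r.png')"
```

```text
time: 11.75
tool_pos: [0.5474, 0.0734, 0.2278]
tcp_rot: [-1.527, 0.437, -0.434]
wrist_force: [0.2, 0.6, 0.4]
width: 0.408
time: 13.0
tool_pos: [0.4423, 0.365, 0.2293]
tcp_rot: [-1.311, 1.035, -1.036]
wrist_force: [-0.0, -0.4, -0.1]
width: 0.468
13.0 [0.4423 0.365  0.2293] 13.37 [-0.  -0.4 -0.1] 40.0
```

View pics/s5.png

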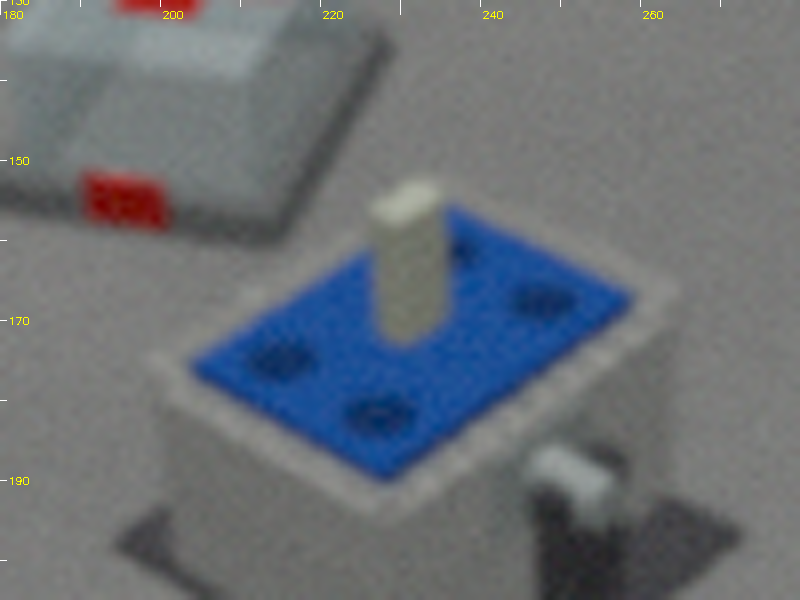

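View pics/t5.png

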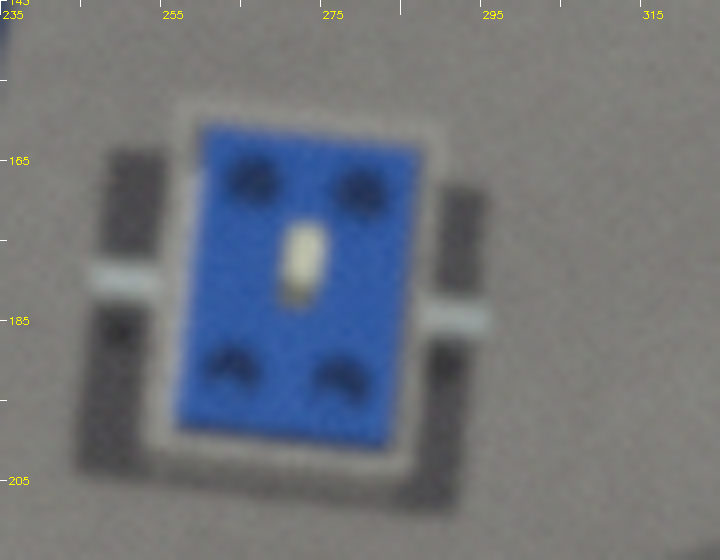

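View pics/s5r.png

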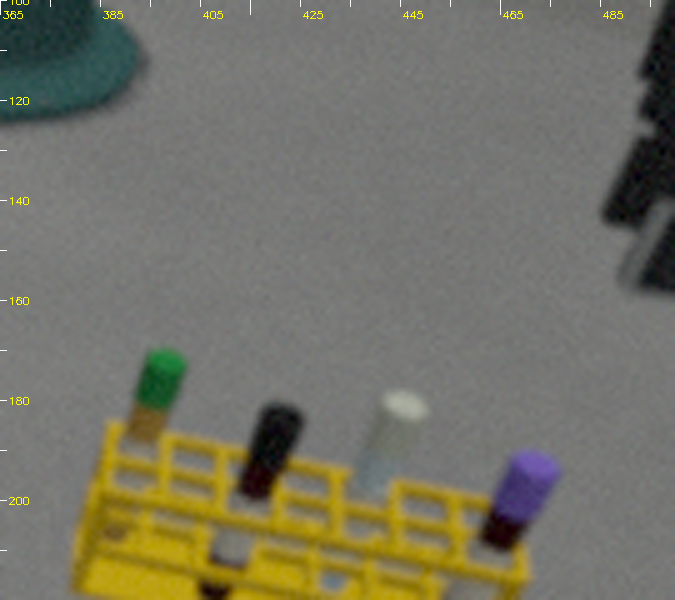

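```bash
cat > m5.py <<'E'
from h import *
np.set_printoptions(precision=4,suppress=True)
S=load("scene",5);T=load("top",5)
f=lambda l:P(l,180,130,8); g=lambda l:P(l,235,145,8)
mod=box(.105,.075,.068)+[[.034,.019,.068],[.034,-.019,.068],[-.034,-.019,.068],[-.034,.019,.068],[0,0,.112]]
sp=dict(zip([0,1,3,2,4,5,7,8],f([[388,478],[193,366],[633,297],[450,205],[380,415],[281,360],[543,300],[408,202]])))
tp=dict(zip([0,1,2,3,4,5,6,7,8],g([[203,125],[424,150],[392,448],[178,428],[253,182],[362,192],[343,378],[232,366],[305,240]])))
for a,b,n in((tp,sp,"both"),(tp,{}, "top"),({},sp,"scene")):
    p,r,X=fit(mod,a,b,[.6,-.09,.014,-.13],T,S,False);print(n,p[[0,1,3]],np.degrees(p[3]),np.sqrt((r**2).mean()))
    if n=="both":
        print(np.round(r,1).tolist()); c,s=np.cos(-.131),np.sin(-.131)
    p[2]=.014
fr=lambda l:P(l,365,100,5)
for n,t,s in(("purple",P([[97,228]],85,215,8)[0],fr([[534,461]])[0]),("white",P([[246,262]],85,215,8)[0],fr([[405,402]])[0])):
    print(n,tri(T,t,S,s),onz(T,t,.11),onz(S,s,.11))
s=pickle.load(open("st5.pkl","rb"))
E
python3 m5.py
```

```text
both [ 0.6079 -0.0927 -0.1179] -6.756899665838674 0.8517083928960104
[[-0.6, 0.2], [-1.6, -0.2], [-0.9, -0.7], [-1.3, -1.0], [-0.9, 0.1], [-1.0, 0.3], [-0.8, 0.8], [-0.7, 0.9], [-0.8, 1.6], [-1.0, -0.7], [-1.3, -0.3], [-0.4, -0.7], [-1.8, -0.9], [-0.4, -0.5], [-0.5, -0.3], [-0.5, -0.4], [-0.7, -0.6]]
top [ 0.6085 -0.0953 -0.1217] -6.971848305083596 0.5741756773642608
scene [ 0.6085 -0.0899 -0.1288] -7.37888001017811 0.3321219461990803
purple (array([0.4402, 0.3663, 0.1087]), np.float64(0.8835781811488346)) [0.4404 0.3635 0.11  ] [0.4413 0.3671 0.11  ]
white (array([0.4285, 0.3171, 0.1094]), np.float64(0.7740273959722686)) [0.4288 0.3149 0.11  ] [0.4286 0.3181 0.11  ]
```

```bash
python3 -m jog '[[-1,0,-40,0,40],[-1,0,-80,0,40],[-1,0,-105,0,40],[-1,0,-124,0,40],[-1,0,-124,0,40],[-1,0,-124,0,0],[-1,0,-124,0,0],[-1,0,-124,0,0],[-1,0,-124,0,0],[-1,0,-124,0,0]]' 40; python3 snap.py 6;python3 -c "
from h import *
crop(load('scene',6),410,140,100,75,8,'pics/s6.png');crop(load('top',6),70,200,100,75,8,'pics/t6.png')"
```

```text
time: 14.35
tool_pos: [0.4416, 0.3668, 0.1067]
tcp_rot: [-1.309, 1.034, -1.034]
wrist_force: [-0.1, 0.2, 6.1]
width: 0.193
14.35 [0.4416 0.3668 0.1067] 13.46 [-0.1  0.2  6.1] 16.5
```

View pics/s6.png

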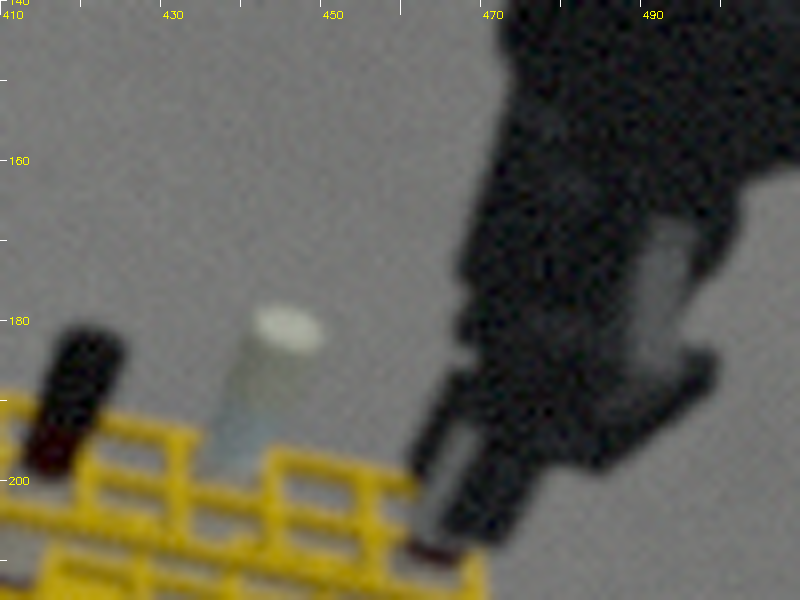

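```bash
python3 -m jog '[[0,0,15,0,0],[0,0,40,0,0],[0,0,80,0,0],[0,0,120,0,0],[0,0,145,0,0],[0,0,145,0,0],[25,-55,145,8,0],[50,-110,145,16,0],[75,-165,145,24,0],[100,-220,145,32,0]]'; python3 -m jog '[[25,-55,0,9,0],[50,-110,0,18,0],[75,-160,0,27,0],[95,-205,0,35,0],[103,-222,0,37,0],[103,-222,0,37,0],[103,-222,0,37,0],[103,-222,0,37,0],[103,-222,0,37,0],[103,-222,0,37,0]]';python3 snap.py 7;python3 -c "
from h import *
crop(load('scene',7),180,70,120,120,5,'pics/s7.png');crop(load('top',7),220,130,100,75,8,'pics/t7.png')"
```

```text
time: 15.7
tool_pos: [0.5402, 0.1442, 0.2484]
tcp_rot: [-1.487, 0.606, -0.602]
wrist_force: [0.6, 0.5, -0.3]
width: 0.195
time: 16.95
tool_pos: [0.6437, -0.0752, 0.2505]
tcp_rot: [-1.568, 0.102, -0.103]
wrist_force: [-0.0, 0.4, 1.3]
width: 0.197
16.95 [ 0.6437 -0.0752  0.2505] 82.5 [-0.   0.4  1.3] 16.8
```

View pics/s7.png

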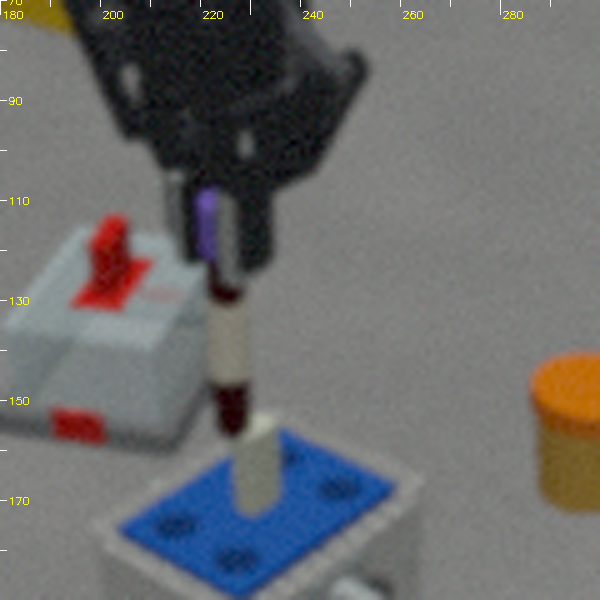

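View pics/t7.png

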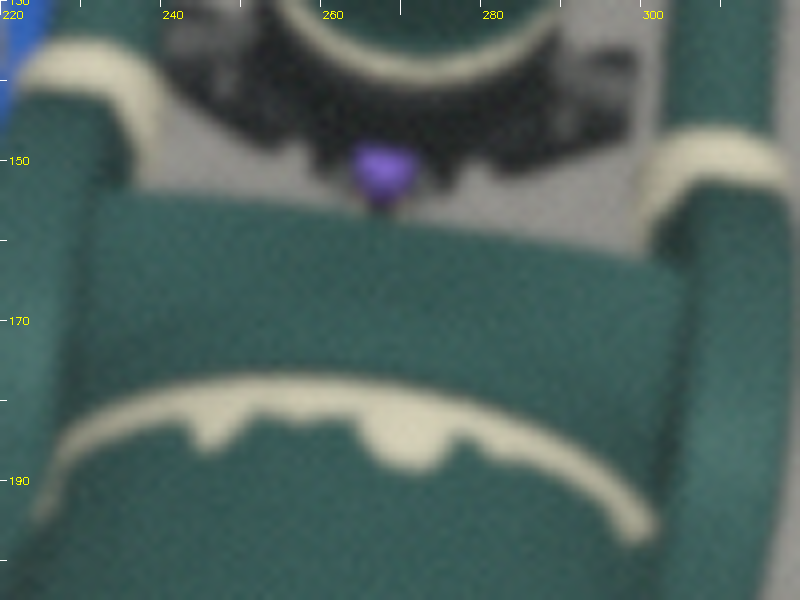

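```bash
python3 - <<'E'
from h import *
np.set_printoptions(precision=4,suppress=True)
S=load("scene",7);s=pickle.load(open("st7.pkl","rb"));p=np.array(s["tool_pos"])
f=lambda l:P(l,180,70,5)
h=[.2505-.1027+z for z in(0,.04,.08)]
# scene bias: scene reads truth+(-.0003,.0031)
print("pred",proj(S,[[p[0]-.0003,p[1]+.0031,z] for z in h]))
print("obs foot",f([[231,432]]),"mid tube left/right at y=350:",f([[207,350],[249,350]]), f([[213,300],[243,300]]))
crop(S,200,100,50,70,10,"pics/s7b.png",proj(S,[[p[0]-.0003,p[1]+.0031,z] for z in h]))
E
```

```text
pred [[227.2044 156.6122]
 [226.1216 139.8622]
 [224.9525 121.7962]]
obs foot [[225.7 155.9]] mid tube left/right at y=350: [[220.9 139.5]
 [229.3 139.5]] [[222.1 129.5]
 [228.1 129.5]]
```

View pics/s7b.png

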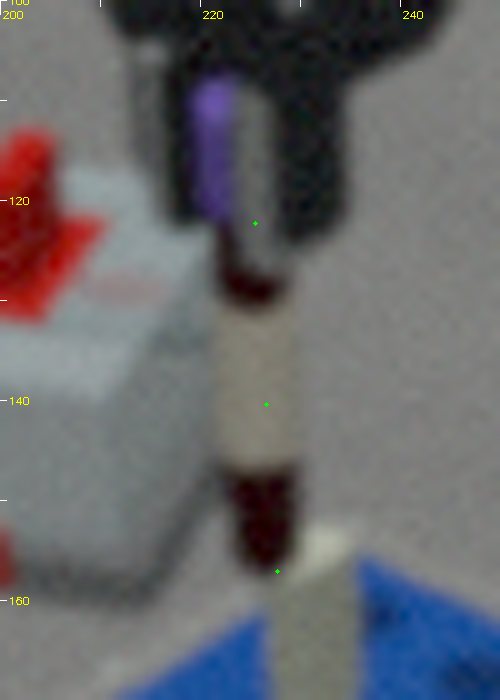

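```bash
python3 -m jog '[[-0.5,-2.7,-20,0,0],[-0.5,-2.7,-40,0,0],[-0.5,-2.7,-50,0,0],[-0.5,-2.7,-57,0,0],[-0.5,-2.7,-57,0,0],[-0.5,-2.7,-57,0,0],[-0.5,-2.7,-57,0,0],[-0.5,-2.7,-57,0,0],[-0.5,-2.7,-57,0,0],[-0.5,-2.7,-57,0,0]]';python3 snap.py 8;python3 - <<'E'
from h import *
S=load("scene",8);T=load("top",8)
cr=[]
for sc in(S,):
  # bore(+,+) ring in the scene, from the scene-only adapter fit
  th=np.linspace(0,2*np.pi,24)[:-1]
  o=np.array([.6085,-.0899]);a=-.1288
  b=o+[.034*np.cos(a)-.019*np.sin(a),.034*np.sin(a)+.019*np.cos(a)]
  ring=np.c_[b[0]+.0095*np.cos(th),b[1]+.0095*np.sin(th),0*th+.082]
  crop(S,190,115,75,75,10,"pics/s8.png",proj(S,ring))
  crop(S,190,115,75,75,10,"pics/s8n.png")
crop(T,220,130,100,75,8,"pics/t8.png")
E
```

```text
time: 18.3
tool_pos: [0.6433, -0.0786, 0.1934]
tcp_rot: [-1.568, 0.103, -0.103]
wrist_force: [0.3, 0.4, -0.0]
width: 0.196
18.3 [ 0.6433 -0.0786  0.1934] 82.46 [ 0.3  0.4 -0. ] 16.7
```

View pics/s8.png

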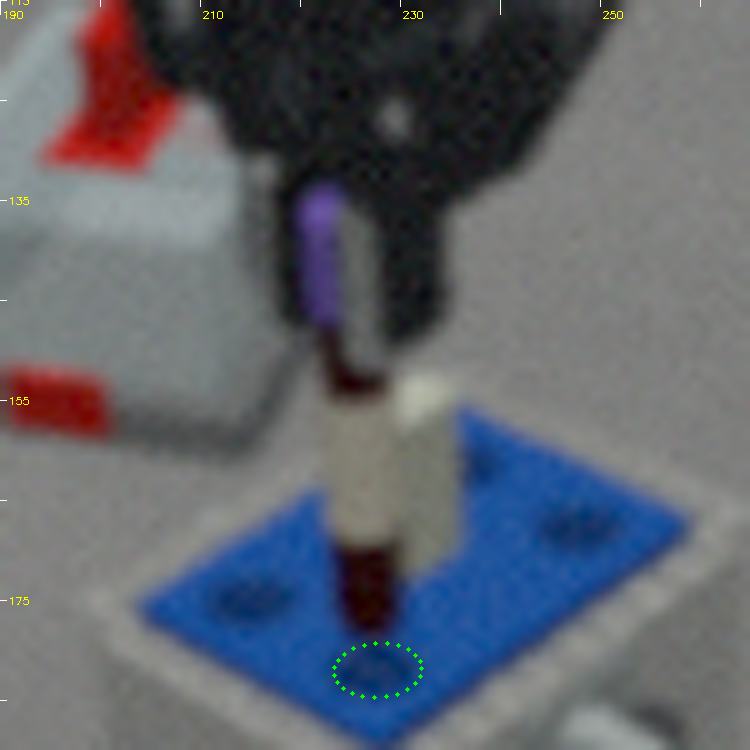

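View pics/t8.png

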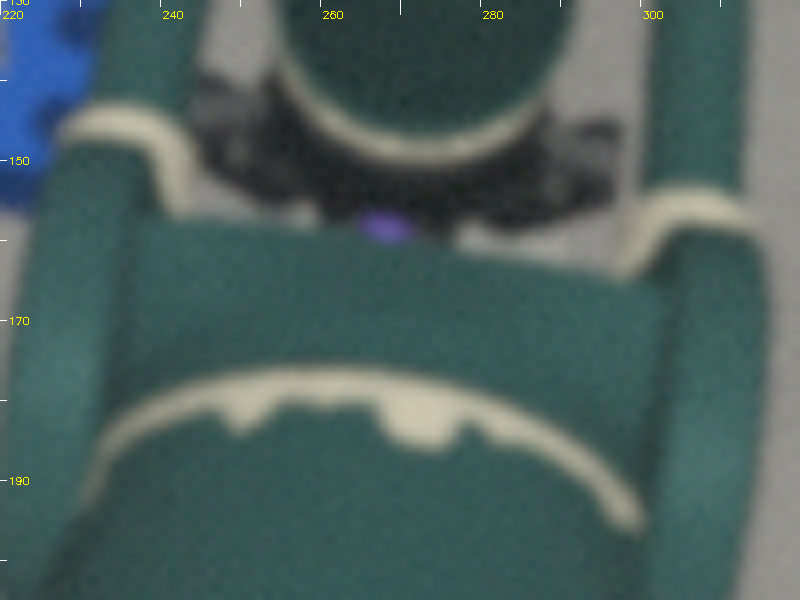

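```bash
python3 - <<'E'
from h import *
np.set_printoptions(precision=2,suppress=True)
S=load("scene",8)
o=np.array([.6085,-.0899]);a=-.1288
b=o+[.034*np.cos(a)-.019*np.sin(a),.034*np.sin(a)+.019*np.cos(a)]
print(b)
th=np.linspace(0,2*np.pi,40)
for z in(.0895,.0907,.092,.1315,.17,.1967):
    q=(proj(S,[[*b,z]])[0]+.5-[190,115])*10
    e=(proj(S,np.c_[b[0]+.007*np.cos(th),b[1]+.007*np.sin(th),0*th+z])+.5-[190,115])*10
    print(z,q,"ellipse",e.min(0),e.max(0))
# sensitivity
print((proj(S,[[b[0]+.001,b[1],.09],[b[0],b[1]+.001,.09],[*b,.091]])-proj(S,[[*b,.09]]))*10)
E
```

```text
[ 0.64 -0.08]
0.0895 [375.69 642.57] ellipse [343.28 622.67] [408.04 662.69]
0.0907 [375.39 638.2 ] ellipse [342.95 618.31] [407.78 658.31]
0.092 [375.07 633.45] ellipse [342.59 613.58] [407.49 653.55]
0.1315 [364.87 484.01] ellipse [331.24 464.52] [398.44 503.73]
0.17 [354.2  327.83] ellipse [319.37 308.82] [388.97 347.06]
0.1967 [346.33 212.8 ] ellipse [310.62 194.2 ] [381.99 231.63]
[[-2.74  2.41]
 [ 3.74  1.54]
 [-0.25 -3.64]]
```

```bash
python3 -m jog '[[-1,0,0,0,0],[-1,0,-3,0,0],[-1,0,-6,0,0],[-1,0,-8,0,0],[-1,0,-9,0,0],[-1,0,-10,0,0],[-1,0,-11,0,0],[-1,0,-12,0,0],[-1,0,-13,0,0],[-1,0,-14,0,0]]';python3 snap.py 9;python3 - <<'E'
from h import *
S=load("scene",9)
crop(S,190,115,75,75,10,"pics/s9.png")
E
```

```text
time: 19.65
tool_pos: [0.6424, -0.0786, 0.1794]
tcp_rot: [-1.568, 0.103, -0.104]
wrist_force: [1.0, 0.6, 0.1]
width: 0.192
19.65 [ 0.6424 -0.0786  0.1794] 82.46 [1.  0.6 0.1] 16.4
```

View pics/s9.png

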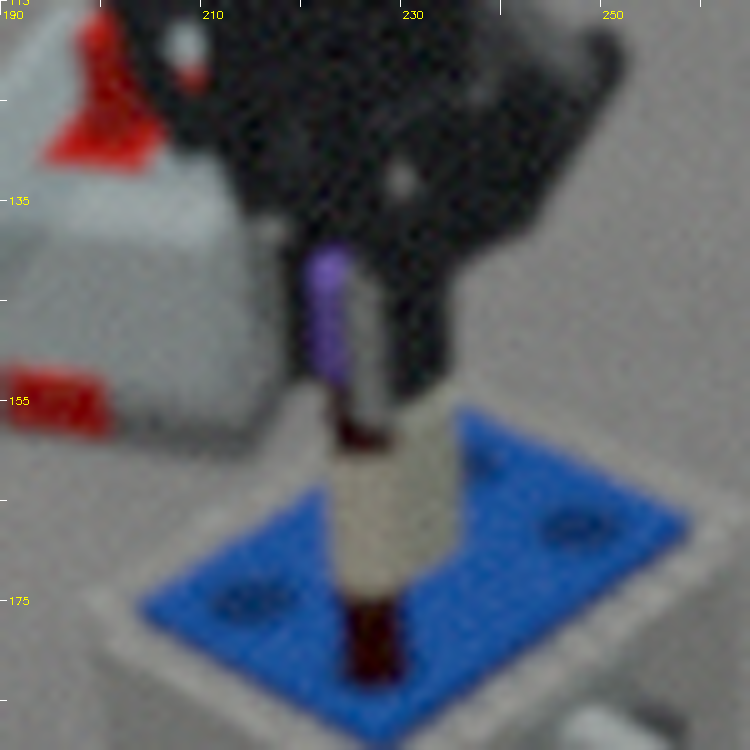

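```bash
python3 -m jog '[[-0.7,0,0,0,0],[-0.7,0,-1,0,0],[-0.7,0,-2,0,0],[-0.7,0,-3,0,0],[-0.7,0,-4,0,0],[-0.7,0,-5,0,0],[-0.7,0,-6,0,0],[-0.7,0,-7,0,0],[-0.7,0,-8,0,0],[-0.7,0,-9,0,0]]';python3 snap.py 10;python3 - <<'E'
from h import *
S=load("scene",10)
crop(S,190,115,75,75,10,"pics/s10.png")
E
```

```text
time: 21.0
tool_pos: [0.6416, -0.0786, 0.1703]
tcp_rot: [-1.568, 0.103, -0.104]
wrist_force: [2.3, 0.4, 1.1]
width: 0.191
21.0 [ 0.6416 -0.0786  0.1703] 82.46 [2.3 0.4 1.1] 16.4
```

View pics/s10.png

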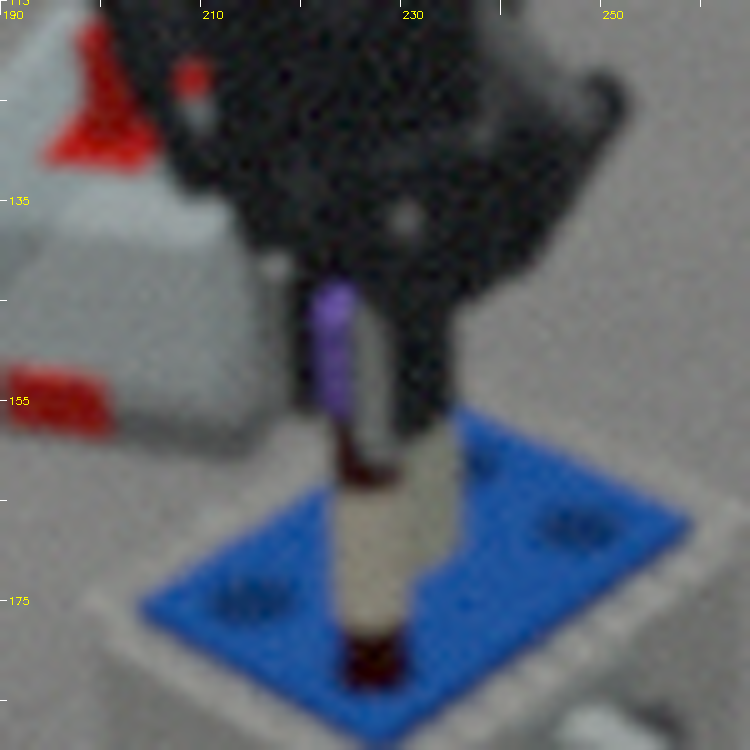

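```bash
python3 -m jog '[[0.7,0,-2,0,0],[0.7,0,-6,0,0],[0.7,0,-11,0,0],[0.7,0,-16,0,0],[0.7,0,-21,0,0],[0.7,0,-26,0,0],[0.7,0,-31,0,0],[0.7,0,-36,0,0],[0.7,0,-40,0,0],[0.7,0,-42,0,0]]';python3 -m jog '[[0,0,-2,0,0],[0,0,-3,0,0],[0,0,-4,0,0],[0,0,-5,0,0],[0,0,-6,0,0],[0,0,-7,0,0],[0,0,-7,0,0],[0,0,-7,0,0],[0,0,-7,0,0],[0,0,-7,0,0]]'
```

```text
time: 22.35
tool_pos: [0.6424, -0.0786, 0.1281]
tcp_rot: [-1.568, 0.103, -0.104]
wrist_force: [2.3, 1.4, 1.6]
width: 0.195
time: 23.6
tool_pos: [0.6427, -0.0787, 0.1227]
tcp_rot: [-1.569, 0.102, -0.104]
wrist_force: [0.9, 1.7, 7.4]
width: 0.194
```

```bash
python3 -m jog '[[0,0,1,0,30],[0,0,1,0,30],[0,0,1,0,30],[0,0,30,0,30],[0,0,75,0,30],[0,0,105,0,30],[0,0,108,0,30],[-25,48,108,-9,35],[-50,96,108,-18,35],[-75,144,108,-27,35]]'; python3 -m jog '[[-27,50,0,-8,40],[-54,100,0,-16,40],[-81,150,0,-24,40],[-108,200,0,-32,40],[-135,245,0,-40,40],[-138.5,250.5,0,-42,40],[-138.5,250.5,0,-42,40],[-138.5,250.5,0,-42,40],[-138.5,250.5,0,-42,40],[-138.5,250.5,0,-42,40]]';python3 snap.py 11;python3 -c "
from h import *
crop(load('scene',11),180,110,100,75,8,'pics/s11.png');crop(load('top',11),235,145,90,70,8,'pics/t11.png')"
```

```text
time: 24.85
tool_pos: [0.5652, 0.0664, 0.227]
tcp_rot: [-1.519, 0.479, -0.474]
wrist_force: [0.5, 1.3, -0.2]
width: 0.407
time: 26.1
tool_pos: [0.4292, 0.3153, 0.2292]
tcp_rot: [-1.311, 1.035, -1.035]
wrist_force: [-0.9, 0.4, -0.4]
width: 0.472
26.1 [0.4292 0.3153 0.2292] 13.4 [-0.9  0.4 -0.4] 40.3
```

View pics/s11.png

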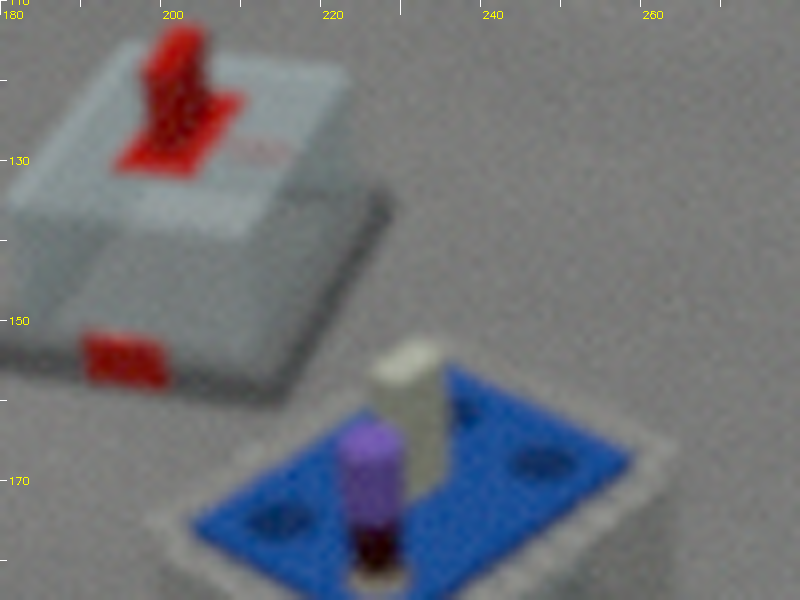

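View pics/t11.png

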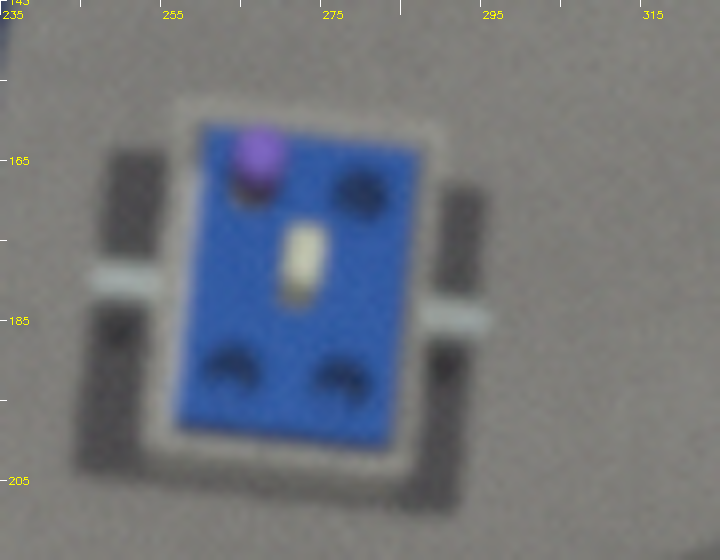

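```bash
python3 -m jog '[[0,-1,-40,0,40],[0,-1,-80,0,40],[0,-1,-105,0,40],[0,-1,-124,0,40],[0,-1,-124,0,40],[0,-1,-124,0,0],[0,-1,-124,0,0],[0,-1,-124,0,0],[0,-1,-124,0,0],[0,-1,-124,0,0]]' 40; python3 snap.py 12;python3 -c "
from h import *
crop(load('scene',12),370,130,130,100,6,'pics/s12.png')"
```

```text
time: 27.45
tool_pos: [0.4297, 0.3156, 0.1066]
tcp_rot: [-1.309, 1.033, -1.035]
wrist_force: [0.0, -0.8, 5.9]
width: 0.199
27.45 [0.4297 0.3156 0.1066] 13.46 [ 0.  -0.8  5.9] 17.0
```

View pics/s12.png

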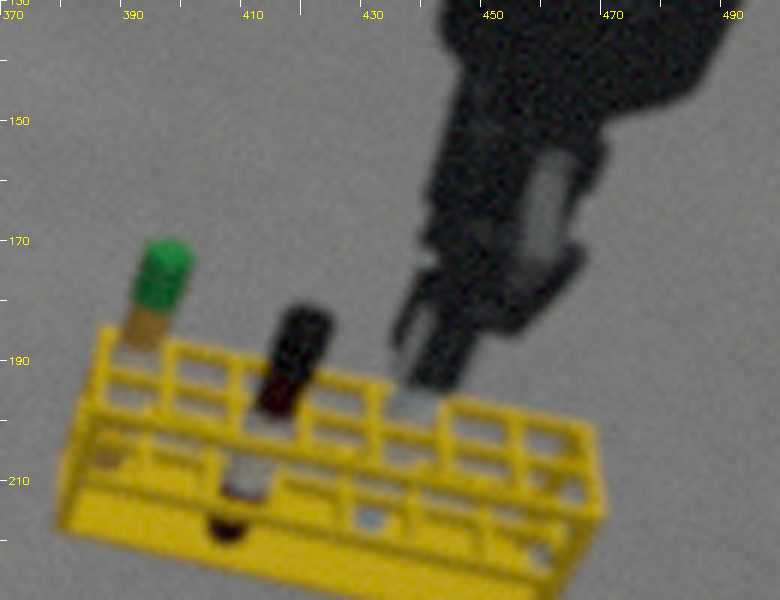

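```bash
python3 -m jog '[[0,0,15,0,0],[0,0,40,0,0],[0,0,80,0,0],[0,0,120,0,0],[0,0,145,0,0],[0,0,145,0,0],[18,-52,145,8,0],[36,-105,145,16,0],[54,-160,145,24,0],[72,-215,145,32,0]]'; python3 -m jog '[[18,-55,0,9,0],[36,-110,0,18,0],[52,-160,0,27,0],[65,-195,0,35,0],[71,-207,0,37,0],[71,-207,0,37,0],[71,-207,-20,37,0],[71,-207,-40,37,0],[71,-207,-50,37,0],[71,-207,-50,37,0]]';python3 snap.py 13;python3 - <<'E'
from h import *
S=load("scene",13)
np.set_printoptions(precision=1,suppress=True)
o=np.array([.6085,-.0899]);a=-.1288
b=o+[-.034*np.cos(a)+.019*np.sin(a),-.034*np.sin(a)-.019*np.cos(a)]
th=np.linspace(0,2*np.pi,40)
z0=pickle.load(open("st13.pkl","rb"))["tool_pos"][2]-.1027
print(z0)
ax=proj(S,[[*b,z] for z in(z0,z0+.03,z0+.06)])
crop(S,190,95,75,75,10,"pics/s13.png",ax)
E
```

```text
time: 28.8
tool_pos: [0.4999, 0.0981, 0.2484]
tcp_rot: [-1.487, 0.606, -0.602]
wrist_force: [0.5, 0.5, 0.3]
width: 0.196
time: 30.05
tool_pos: [0.5706, -0.1064, 0.1983]
tcp_rot: [-1.568, 0.105, -0.1]
wrist_force: [0.7, -0.2, -0.1]
width: 0.195
30.05 [ 0.5706 -0.1064  0.1983] 82.5 [ 0.7 -0.2 -0.1] 16.7
0.09564590404585686
```

View pics/s13.png

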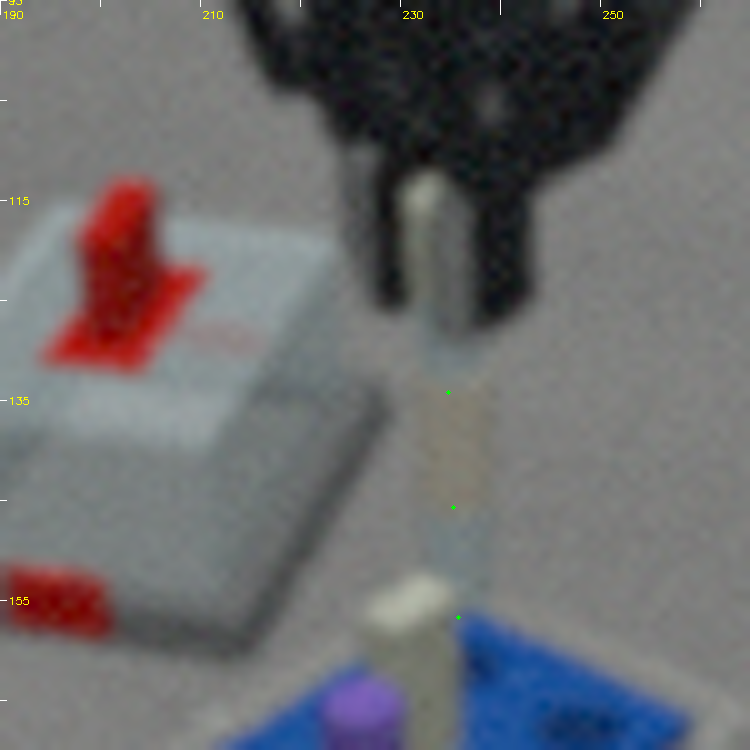

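```bash
python3 -m jog '[[1.3,-1.1,-4,0,0],[1.3,-1.1,-8,0,0],[1.3,-1.1,-10,0,0],[1.3,-1.1,-12,0,0],[1.3,-1.1,-13,0,0],[1.3,-1.1,-14,0,0],[1.3,-1.1,-15,0,0],[1.3,-1.1,-16,0,0],[1.3,-1.1,-17,0,0],[1.3,-1.1,-18,0,0]]';python3 -m jog '[[0,0,-1,0,0],[0,0,-2,0,0],[0,0,-3,0,0],[0,0,-4,0,0],[0,0,-4,0,0],[0,0,-4,0,0],[0,0,-4,0,0],[0,0,-4,0,0],[0,0,-4,0,0],[0,0,-4,0,0]]';python3 snap.py 14;python3 - <<'E'
from h import *
crop(load("scene",14),190,95,75,75,10,"pics/s14.png")
crop(load("top",14),230,140,80,70,8,"pics/t14.png")
E
```

```text
time: 31.4
tool_pos: [0.573, -0.1082, 0.1822]
tcp_rot: [-1.568, 0.103, -0.103]
wrist_force: [-0.4, -0.0, -0.4]
width: 0.193
time: 32.65
tool_pos: [0.5731, -0.1082, 0.1783]
tcp_rot: [-1.568, 0.103, -0.103]
wrist_force: [-0.2, 0.9, 0.3]
width: 0.197
32.65 [ 0.5731 -0.1082  0.1783] 82.46 [-0.2  0.9  0.3] 16.8
```

View pics/s14.png

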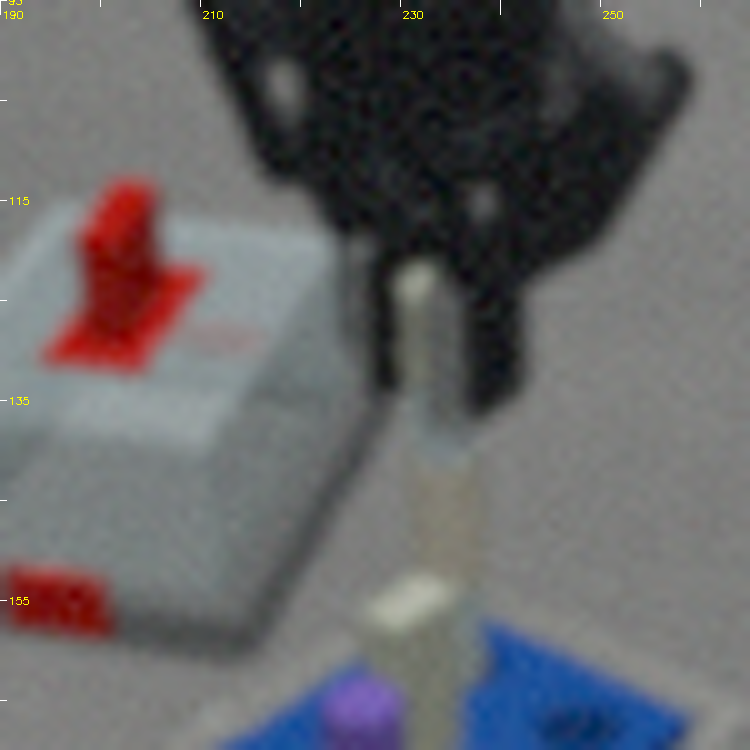

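```bash
python3 -m jog '[[0,0,-1,0,0],[0,0,-2,0,0],[0,0,-3,0,0],[0,0,-4,0,0],[0,0,-5,0,0],[0,0,-6,0,0],[0,0,-7,0,0],[0,0,-8,0,0],[0,0,-9,0,0],[0,0,-10,0,0]]'
```

```text
time: 34.0
tool_pos: [0.573, -0.1082, 0.1682]
tcp_rot: [-1.568, 0.103, -0.103]
wrist_force: [-0.0, 0.4, -0.2]
width: 0.189
```

No contact force, so the tube is going down in the bore. I'll lower it the rest of the way to the bore floor, where the TCP should read about 0.1227.

```bash
python3 -m jog '[[0,0,-5,0,0],[0,0,-10,0,0],[0,0,-15,0,0],[0,0,-20,0,0],[0,0,-25,0,0],[0,0,-30,0,0],[0,0,-34,0,0],[0,0,-38,0,0],[0,0,-41,0,0],[0,0,-42,0,0]]';python3 -m jog '[[0,0,-1,0,0],[0,0,-2,0,0],[0,0,-3,0,0],[0,0,-4,0,0],[0,0,-5,0,0],[0,0,-5,0,0],[0,0,-5,0,0],[0,0,-5,0,0],[0,0,-5,0,0],[0,0,-5,0,0]]'
```

```text
time: 35.25
tool_pos: [0.5729, -0.1082, 0.1261]
tcp_rot: [-1.568, 0.104, -0.103]
wrist_force: [0.9, 1.1, -0.2]
width: 0.2
time: 36.5
tool_pos: [0.5739, -0.1084, 0.1226]
tcp_rot: [-1.569, 0.102, -0.105]
wrist_force: [-0.5, 1.7, 5.5]
width: 0.191
```

```bash
python3 -m jog '[[0,0,1,0,30],[0,0,1,0,30],[0,0,1,0,30],[0,0,30,0,30],[0,0,75,0,30],[0,0,110,0,30],[0,0,120,0,30],[-10,40,120,-10,30],[-30,90,120,-20,30],[-60,140,120,-30,30]]'; python3 -m jog '[[0,20,0,-10,50],[0,20,0,-20,50],[0,20,0,-30,50],[0,20,0,-40,50],[0,20,0,-50,50],[0,20,0,-60,50],[0,20,0,-60,50],[0,20,0,-60,50],[0,20,0,-60,50],[0,20,0,-60,50]]';python3 snap.py 15;python3 -c "
from h import *
crop(load('scene',15),180,110,100,75,8,'pics/s15.png');crop(load('top',15),235,145,90,70,8,'pics/t15.png');crop(load('top',15),310,195,75,70,10,'pics/t15c.png');crop(load('scene',15),175,105,65,60,12,'pics/s15c.png')"
```

```text
time: 37.75
tool_pos: [0.5119, 0.0329, 0.2394]
tcp_rot: [-1.508, 0.52, -0.516]
wrist_force: [1.0, 0.9, 0.3]
width: 0.351
time: 39.0
tool_pos: [0.513, 0.0518, 0.2412]
tcp_rot: [-1.144, 1.305, -1.305]
wrist_force: [0.3, -0.6, -0.4]
width: 0.586
39.0 [0.513  0.0518 0.2412] -7.5 [ 0.3 -0.6 -0.4] 50.0
```

View pics/s15.png

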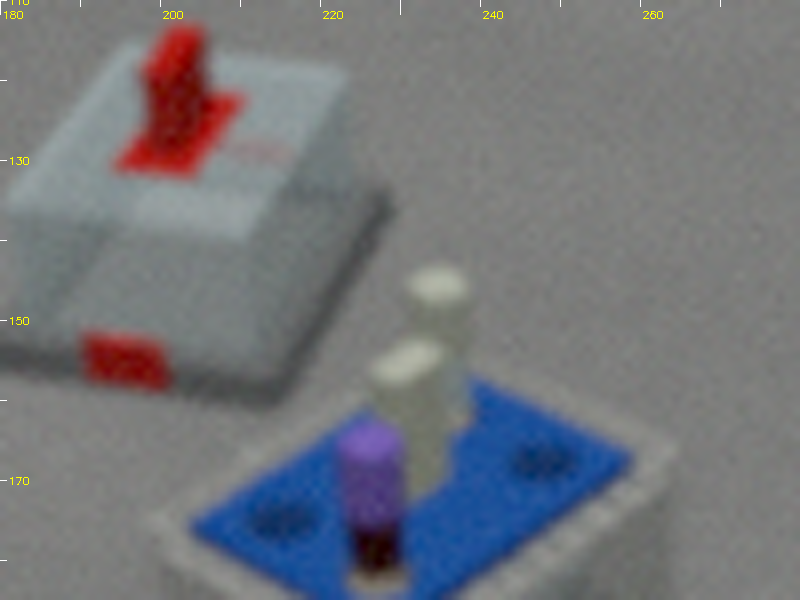

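View pics/t15.png

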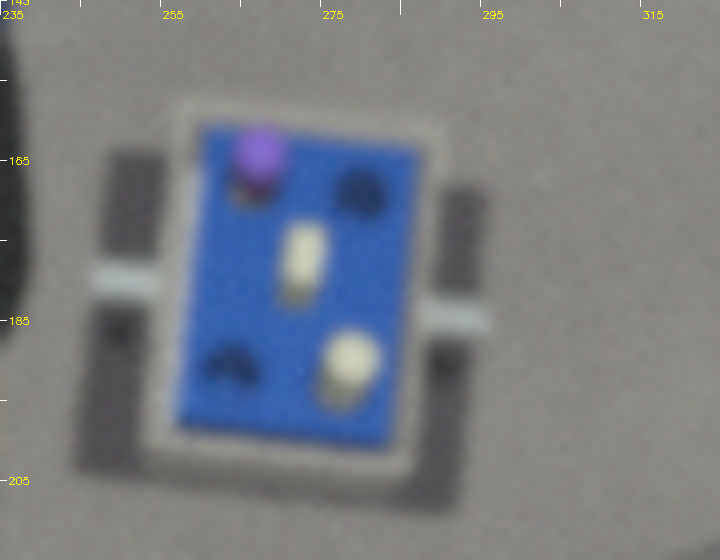

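View pics/t15c.png

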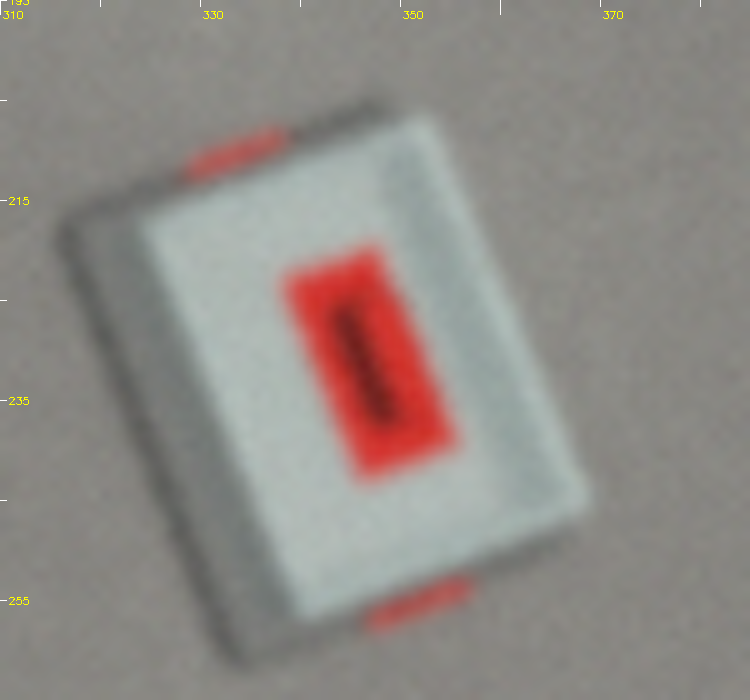

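View pics/s15c.png

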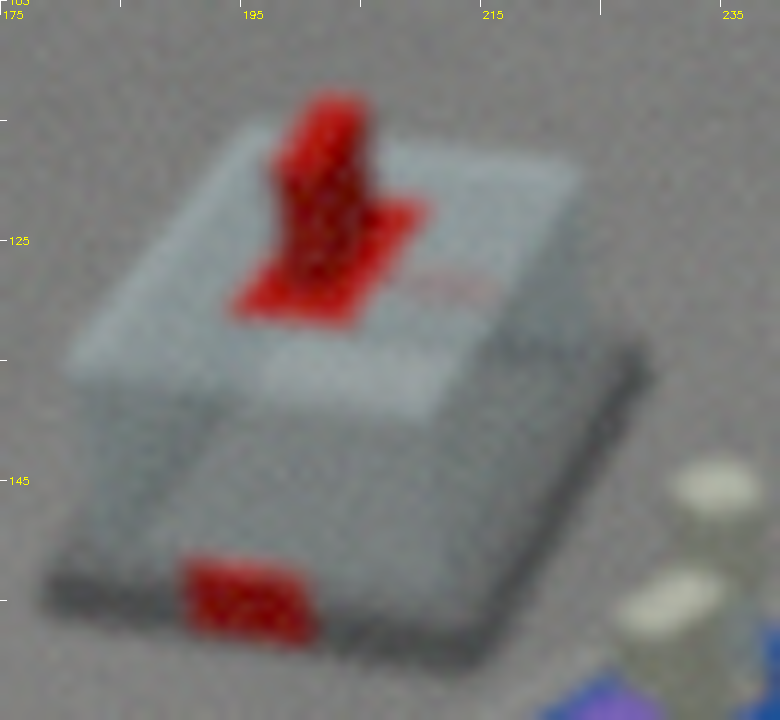

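```bash
cat > m15.py <<'E'
from h import *
np.set_printoptions(precision=4,suppress=True)
S=load("scene",15);T=load("top",15)
f=lambda l:P(l,175,105,12); g=lambda l:P(l,310,195,10)
mod=box(.142,.112,0.)+[[0,0,.098],[.018,.007,.098],[-.018,-.007,.098],[.071,0,.008],[-.071,0,.008],[.018,.007,.066]]
tp=dict(zip([0,3,2],g([[60,225],[235,668],[580,535]]))); tp[7]=g([[237,152]])[0]; tp[8]=g([[420,605]])[0]
sp=dict(zip([0,1,3,4],f([[478,672],[42,612],[655,385],[322,132]])));sp[7]=f([[246,603]])[0]
bias={"top":[.0003,.0023],"scene":[.0003,-.0031],"both":[0,0]}
for a,b,n in((tp,sp,"both"),(tp,{}, "top"),({},sp,"scene")):
    p,r,X=fit(mod,a,b,[.46,-.29,0.,.35],T,S,False);print(n,p[:2],np.degrees(p[3]),"corr",p[:2]+bias[n]);print(np.round(r,1).tolist())
    for nm,c,k,o in(("top",T,10,(310,195,75,70)),("scene",S,12,(175,105,65,60))):
        p[2]=0
        if nm==n:
            c_,s_=np.cos(p[3]),np.sin(p[3]);m=np.array(box(.142,.112,0)+box(.036,.014,.098)+box(.036,.014,.066)+[[.071,0,.008],[-.071,0,.008]])
            X=np.c_[p[0]+c_*m[:,0]-s_*m[:,1],p[1]+s_*m[:,0]+c_*m[:,1],m[:,2]]
            crop(c,*o,k,f"pics/cap_{nm}.png",proj(c,X))
E
python3 m15.py
```

```text
both [ 0.4643 -0.2996] 19.843584868723347 corr [ 0.4643 -0.2996]
[[-1.6, 0.1], [-0.3, 1.5], [0.2, 0.8], [-1.3, 0.4], [-0.4, 0.7], [-0.3, 0.8], [-2.1, 0.7], [-0.6, -1.7], [-1.5, -0.7], [-0.5, 1.6]]
top [ 0.4664 -0.302 ] 19.074782134145075 corr [ 0.4667 -0.2997]
[[-0.6, -0.9], [0.1, 0.6], [0.8, 0.4], [-0.3, -0.4], [0.1, 0.1]]
scene [ 0.4608 -0.2982] 18.66795482265827 corr [ 0.4611 -0.3013]
[[0.3, 0.5], [-1.1, -0.0], [0.8, -1.8], [-0.3, -1.1], [0.2, 1.1]]
```

View pics/cap_top.png

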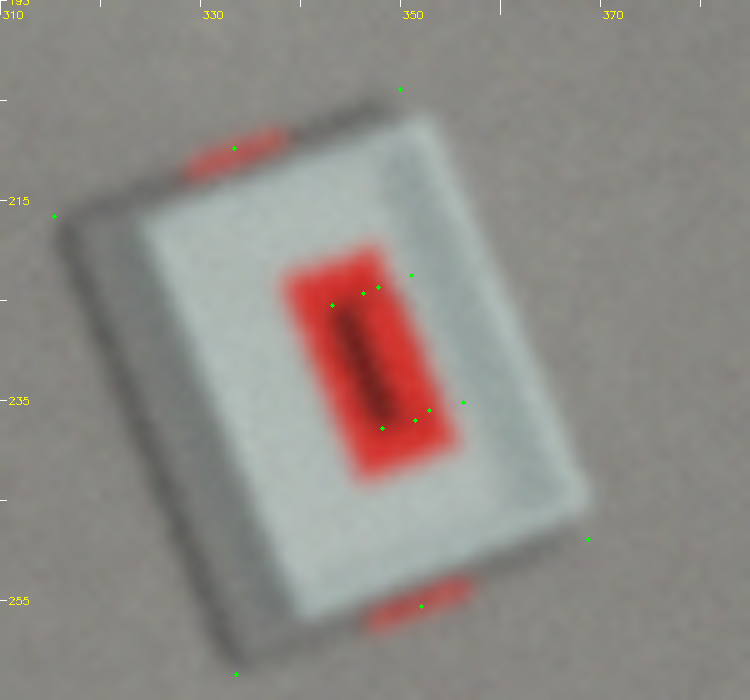

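View pics/cap_scene.png

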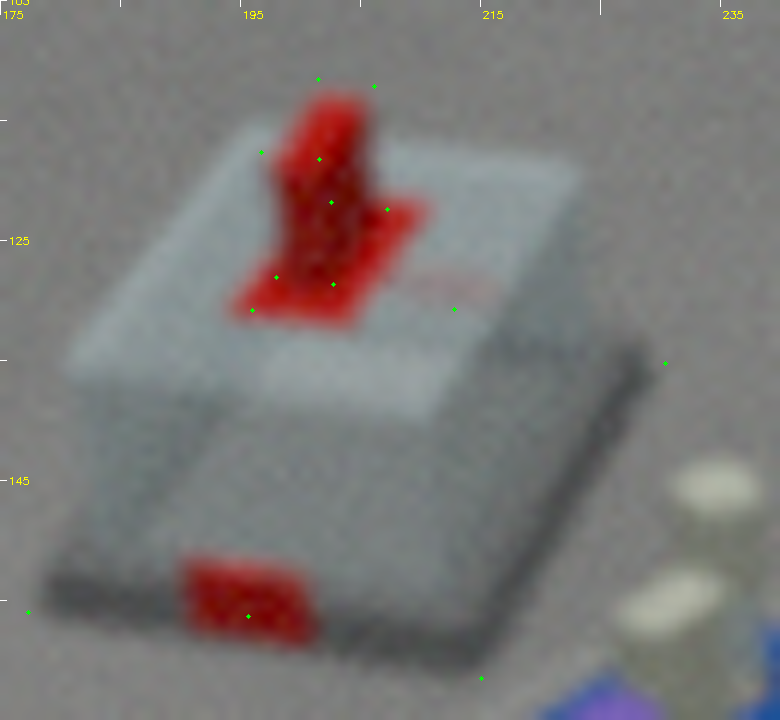

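```bash
python3 -m jog '[[-7,-50,0,-9,50],[-14,-100,0,-18,50],[-21,-150,0,-27,50],[-28,-200,0,-36,50],[-35,-250,0,-45,50],[-42,-300,0,-54,50],[-48.5,-350,0,-63.3,50],[-48.5,-350.5,-30,-63.3,50],[-48.5,-350.5,-70,-63.3,50],[-48.5,-350.5,-90,-63.3,50]]';python3 -m jog '[[0,0,0,0,50],[0,0,0,0,50],[0,0,0,0,50],[0,0,0,0,50],[0,0,0,0,50],[0,0,0,0,50],[0,0,0,0,50],[0,0,0,0,50],[0,0,0,0,50],[0,0,0,0,50]]';python3 snap.py 16;python3 - <<'E'
from h import *
S=load("scene",16);s=pickle.load(open("st16.pkl","rb"));p=np.array(s["tool_pos"])
crop(S,165,60,75,75,10,"pics/s16.png",proj(S,[[p[0]-.0003,p[1]+.0031,z] for z in(p[2]-.006,.12,.098,.066)]))
crop(load("top",16),310,195,75,70,10,"pics/t16.png")
E
```

```text
time: 40.35
tool_pos: [0.4632, -0.2983, 0.1488]
tcp_rot: [-0.347, 2.044, -2.039]
wrist_force: [0.2, 0.5, -0.6]
width: 0.587
time: 41.6
tool_pos: [0.4645, -0.2987, 0.1512]
tcp_rot: [-0.344, 2.04, -2.04]
wrist_force: [0.6, 0.4, -0.2]
width: 0.584
41.6 [ 0.4645 -0.2987  0.1512] -70.84 [ 0.6  0.4 -0.2] 49.9
```

View pics/s16.png

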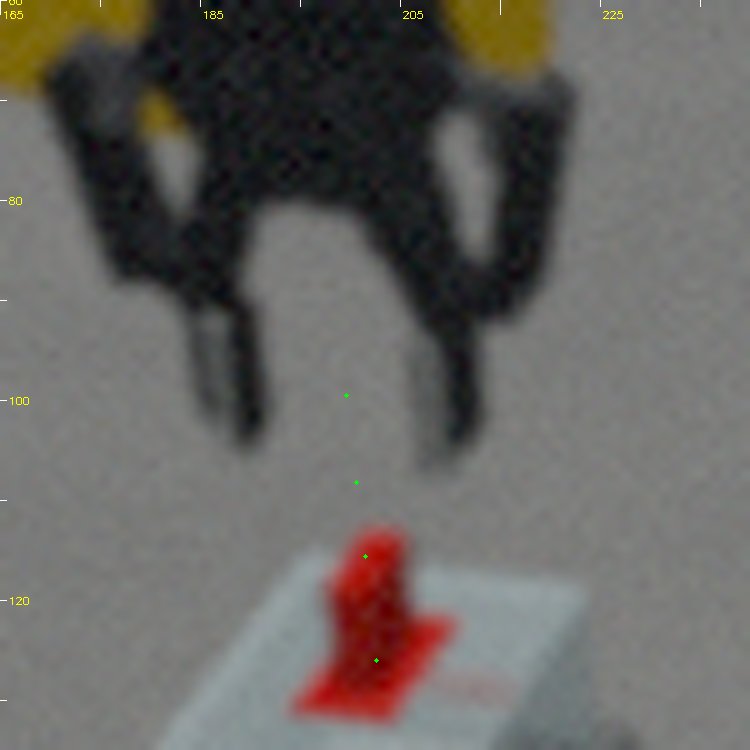

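View pics/t16.png

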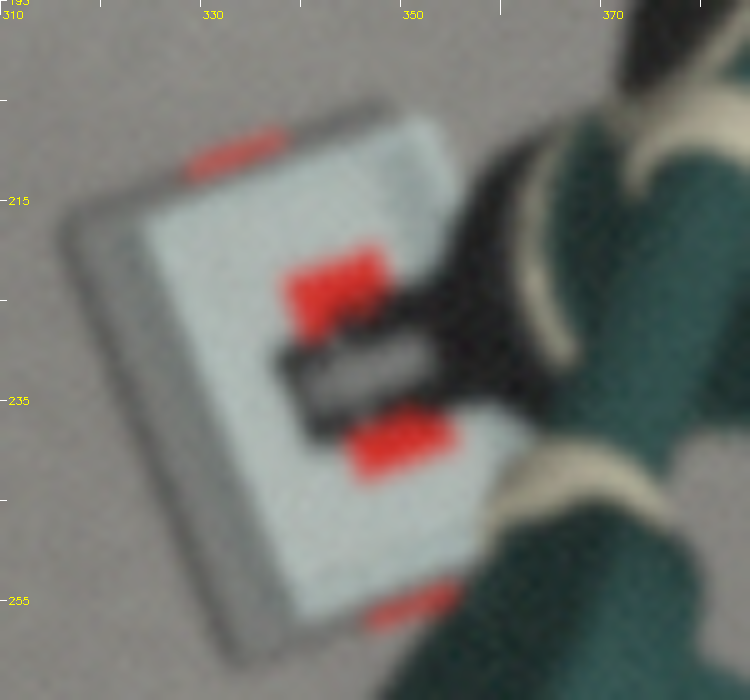

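The TCP axis falls on the red grip's top: predicted (365,556), seen at about (367,559). I'll lower and grip.

```bash
python3 -m jog '[[0,0,-20,0,50],[0,0,-38,0,50],[0,0,-50,0,50],[0,0,-55,0,50],[0,0,-55,0,50],[0,0,-55,0,0],[0,0,-55,0,0],[0,0,-55,0,0],[0,0,-55,0,0],[0,0,-55,0,0]]' 70; python3 -m jog '[[0,0,0,0,0],[0,0,0,0,0],[0,0,5,0,0],[0,0,10,0,0],[0,0,20,0,0],[0,0,20,0,0],[0,0,20,0,0],[0,0,20,0,0],[0,0,20,0,0],[0,0,20,0,0]]';python3 snap.py 17;python3 -c "
from h import *
crop(load('scene',17),165,80,75,75,10,'pics/s17.png')"
```

```text
time: 42.95
tool_pos: [0.465, -0.299, 0.0971]
tcp_rot: [-0.343, 2.039, -2.041]
wrist_force: [-0.5, 0.4, 5.6]
width: 0.151
time: 44.2
tool_pos: [0.4644, -0.2986, 0.1161]
tcp_rot: [-0.345, 2.041, -2.04]
wrist_force: [0.0, 0.5, -1.6]
width: 0.155
44.2 [ 0.4644 -0.2986  0.1161] -70.84 [ 0.   0.5 -1.6] 13.2
```

View pics/s17.png

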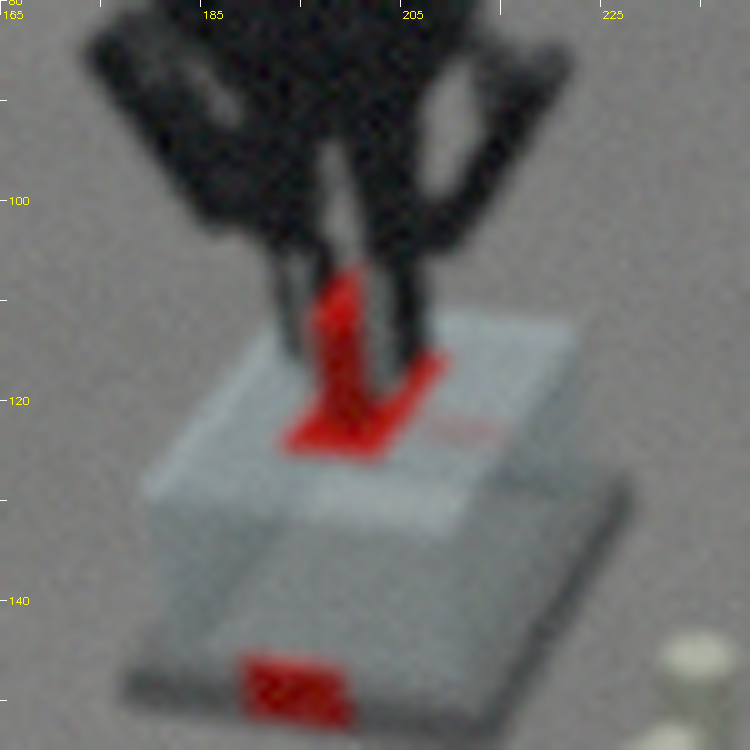

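```bash
python3 -m jog '[[0,0,40,0,0],[0,0,80,0,0],[0,0,115,0,0],[0,0,126,0,0],[25,36,126,-5,0],[58,83,126,-11,0],[92,132,126,-17,0],[122,175,126,-23,0],[138,198,126,-26.6,0],[143.5,206.3,126,-26.6,0]]'; python3 -m jog '[[0,0,0,0,0],[0,0,-5,0,0],[0,0,-10,0,0],[0,0,-15,0,0],[0,0,-20,0,0],[0,0,-25,0,0],[0,0,-30,0,0],[0,0,-35,0,0],[0,0,-35,0,0],[0,0,-35,0,0]]';python3 snap.py 18;python3 -c "
from h import *
crop(load('scene',18),165,80,125,120,6,'pics/s18.png');crop(load('top',18),220,120,110,95,7,'pics/t18.png')"
```

```text
time: 45.55
tool_pos: [0.608, -0.0907, 0.2404]
tcp_rot: [-0.134, -2.155, 2.154]
wrist_force: [-0.2, -0.6, -1.1]
width: 0.146
time: 46.8
tool_pos: [0.6082, -0.0924, 0.2074]
tcp_rot: [-0.14, -2.154, 2.154]
wrist_force: [-0.3, -0.1, -2.3]
width: 0.152
46.8 [ 0.6082 -0.0924  0.2074] -97.44 [-0.3 -0.1 -2.3] 13.0
```

View pics/s18.png

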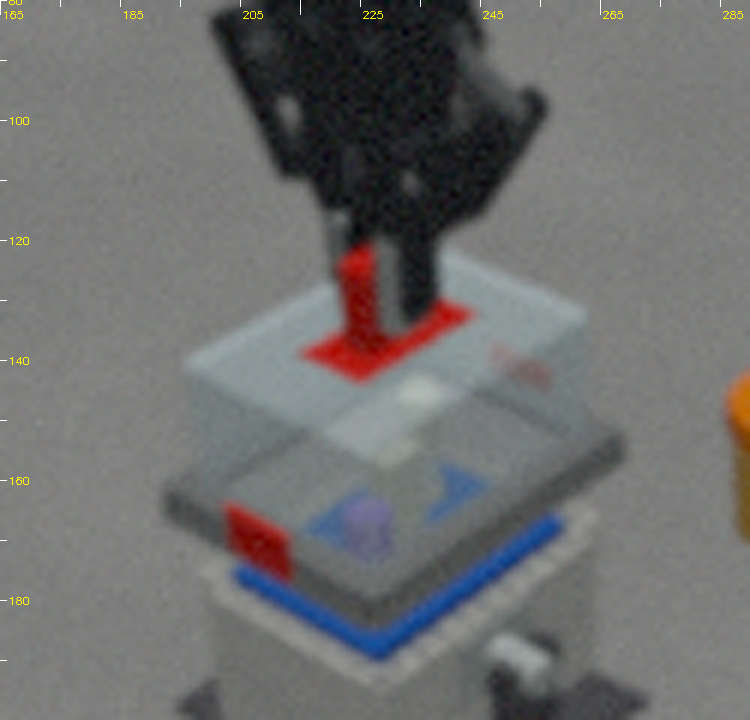

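View pics/t18.png

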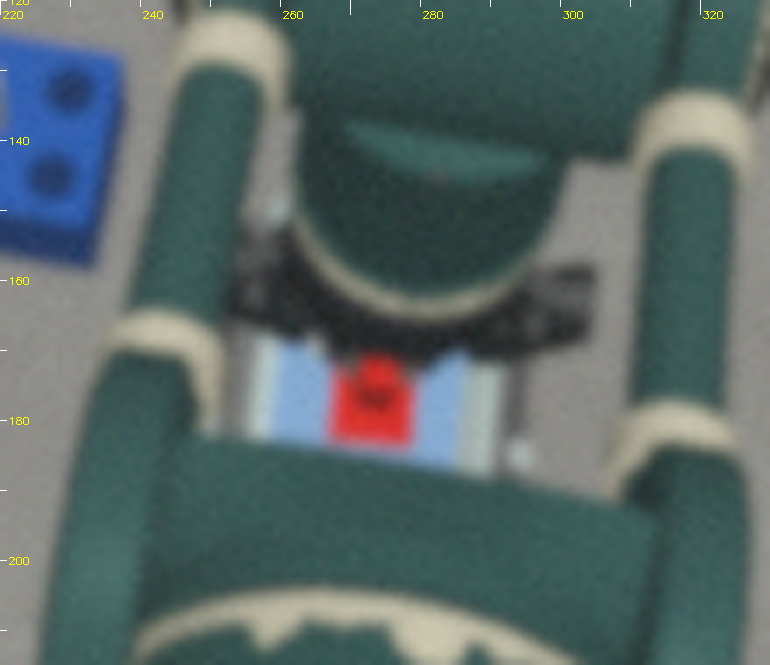

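```bash
python3 - <<'E'
from h import *
np.set_printoptions(precision=4,suppress=True)
S=load("scene",18);T=load("top",18)
f=lambda l:P(l,165,80,6)
c,_,_=fit(box(.142,.112,0.),{},dict(zip([0,1,3],f([[372,627],[167,517],[627,461]]))),[.608,-.09,.111,-.13],T,S,False)
b,_,_=fit(box(.124,.094,0.084),{},dict(zip([0,1,3],f([[380,690],[203,573],[597,519]]))),[.608,-.09,0,-.13],T,S,False)
print("cap",c,np.degrees(c[3]),"bucket",b,np.degrees(b[3]))
def X(p,m):
    m=np.array(m);k,s=np.cos(p[3]),np.sin(p[3]);return np.c_[p[0]+k*m[:,0]-s*m[:,1],p[1]+s*m[:,0]+k*m[:,1],p[2]+m[:,2]]
c[2]=.111;b[2]=0
crop(S,180,130,100,75,8,"pics/s18b.png",np.r_[proj(S,X(c,box(.142,.112,0.))),proj(S,X(b,box(.124,.094,.084)))])
E
```

```text
cap [ 0.6079 -0.0915 -0.527  -0.1285] -7.364715558520587 bucket [ 0.6104 -0.0883  0.     -0.1251] -7.1676408725896215
```

View pics/s18b.png

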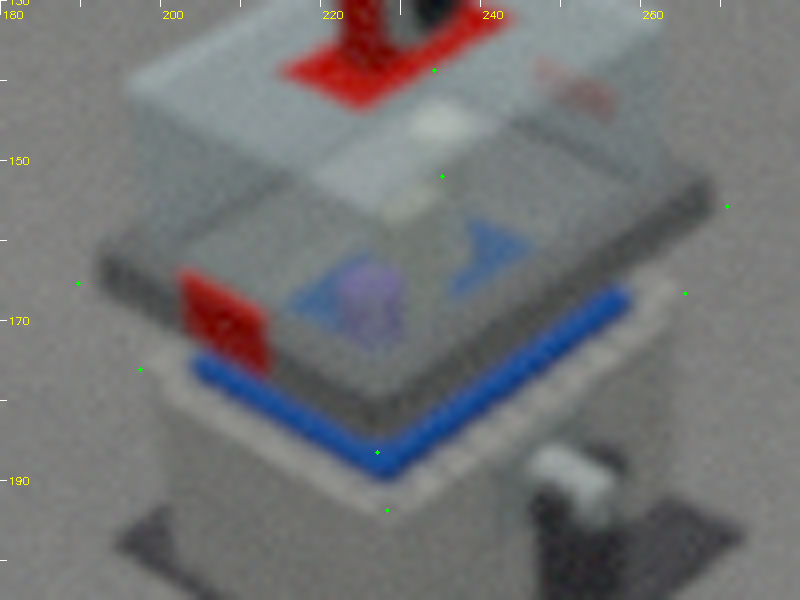

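```bash
python3 - <<'E'
from h import *
np.set_printoptions(precision=4,suppress=True)
T=load("top",15)
g=lambda l:P(l,235,145,8)
def m(pts,z): return np.mean([onz(T,q,z) for q in g(pts)],0)
print("trunn",m([[90,279],[490,319]],.058),[onz(T,q,.058) for q in g([[90,279],[490,319]])])
print("stand",m([[108,150],[488,187],[460,515],[75,472]],.003))
im=cv2.GaussianBlur(cv2.cvtColor(T["pixels"],cv2.COLOR_RGB2BGR),(0,0),.6)
# profiles in the top view across bucket along bucket y and x at rim height (top-frame coords, centre=adapter top fit)
o=np.array([.6085,-.0953]);a=-.128
ex=np.array([np.cos(a),np.sin(a)]);ey=np.array([-np.sin(a),np.cos(a)])
def prof(d,offs,r,oth):
    out=[]
    for t in r:
        X=[[*(o+d*t+oth*s),.084] for s in offs]
        q=proj(T,X).astype(np.float32)
        v=cv2.remap(im,q[:,:1],q[:,1:],cv2.INTER_CUBIC).astype(float)[:,0]
        out.append(v.mean(0).round().astype(int))
    return out
S_=np.linspace(-.035,.035,40)
for nm,d,oth,r in(("y",ey,ex,np.arange(-.056,.0561,.001)),("x",ex,ey,np.arange(-.07,.0701,.001))):
    offs=S_ if nm=="x" else np.r_[np.linspace(-.045,-.015,20),np.linspace(.015,.045,20)]
    p=prof(d,offs,r,oth)
    print(nm,[(int(round(t*1000)),int(v.sum()//3),int(v[0]-v[2])) for t,v in zip(r,p) if abs(t)>(.034 if nm=="y" else .048)])
E
```

```text
trunn [ 0.6077 -0.0939  0.058 ] [array([ 0.6159, -0.023 ,  0.058 ]), array([ 0.5994, -0.1647,  0.058 ])]
stand [ 0.6085 -0.0944  0.003 ]
y [(-56, 86, 0), (-55, 85, 0), (-54, 85, 0), (-53, 85, 0), (-52, 86, 0), (-51, 88, 0), (-50, 92, 0), (-49, 96, -1), (-48, 102, -2), (-47, 108, -2), (-46, 115, -3), (-45, 121, -4), (-44, 126, -3), (-43, 128, -2), (-42, 128, 1), (-41, 127, 6), (-40, 125, 15), (-39, 122, 25), (-38, 119, 38), (-37, 116, 52), (-36, 115, 66), (-35, 113, 79), (34, 120, 94), (35, 125, 84), (36, 132, 71), (37, 138, 57), (38, 143, 43), (39, 147, 31), (40, 150, 19), (41, 150, 10), (42, 150, 4), (43, 148, -1), (44, 145, -3), (45, 141, -5), (46, 136, -5), (47, 130, -4), (48, 123, -4), (49, 115, -3), (50, 108, -2), (51, 101, -1), (52, 95, -1), (53, 90, 0), (54, 87, 0), (55, 85, 1), (56, 84, 1)]
x [(-70, 106, -4), (-69, 109, -4), (-68, 113, -5), (-67, 117, -6), (-66, 122, -5), (-65, 127, -5), (-64, 132, -5), (-63, 135, -5), (-62, 136, -3), (-61, 135, -1), (-60, 131, 4), (-59, 125, 10), (-58, 118, 19), (-57, 111, 30), (-56, 104, 43), (-55, 100, 57), (-54, 98, 71), (-53, 98, 84), (-52, 100, 94), (-51, 102, 101), (-50, 105, 106), (-49, 107, 109), (48, 120, 84), (49, 122, 75), (50, 125, 65), (51, 128, 53), (52, 131, 41), (53, 134, 30), (54, 138, 19), (55, 141, 11), (56, 143, 4), (57, 145, -1), (58, 146, -4), (59, 146, -4), (60, 145, -6), (61, 144, -6), (62, 142, -6), (63, 140, -6), (64, 138, -6), (65, 137, -5), (66, 135, -6), (67, 134, -6), (68, 134, -5), (69, 133, -6), (70, 132, -6)]
```

```bash
python3 -m jog '[[1,0.5,-5,0,0],[1,0.5,-10,0,0],[1,0.5,-15,0,0],[1,0.5,-20,0,0],[1,0.5,-23,0,0],[1,0.5,-25,0,0],[1,0.5,-27,0,0],[1,0.5,-28,0,0],[1,0.5,-29,0,0],[1,0.5,-30,0,0]]';python3 snap.py 19; python3 -c "
from h import *
crop(load('scene',19),180,120,100,75,8,'pics/s19.png')"
```

```text
time: 48.15
tool_pos: [0.6091, -0.0919, 0.1773]
tcp_rot: [-0.14, -2.154, 2.154]
wrist_force: [0.0, 0.5, -2.2]
width: 0.149
48.15 [ 0.6091 -0.0919  0.1773] -97.44 [ 0.   0.5 -2.2] 12.8
```

View pics/s19.png

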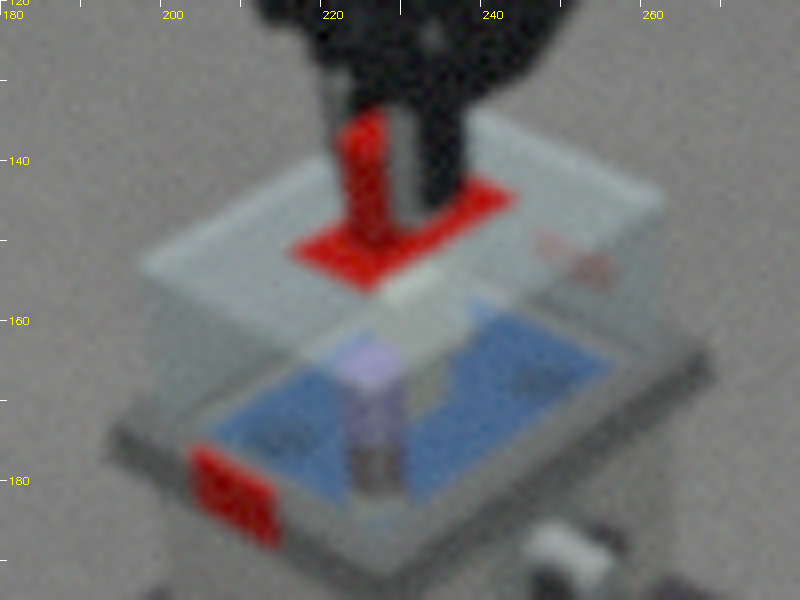

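```bash
python3 -m jog '[[0,0,-1,0,0],[0,0,-2,0,0],[0,0,-3,0,0],[0,0,-4,0,0],[0,0,-5,0,0],[0,0,-6,0,0],[0,0,-7,0,0],[0,0,-7,0,0],[0,0,-7,0,0],[0,0,-7,0,0]]'
```

```text
time: 49.5
tool_pos: [0.6091, -0.0918, 0.1722]
tcp_rot: [-0.141, -2.154, 2.155]
wrist_force: [-4.4, 1.0, 7.8]
width: 0.149
```

```bash
python3 -m jog '[[0,0,1,0,40],[0,0,1,0,40],[0,0,1,0,40],[0,0,1,0,40],[0,0,20,0,40],[0,0,55,0,40],[0,0,75,0,40],[-20,45,75,0,40],[-40,100,75,0,40],[-60,160,75,0,40]]';python3 -m jog '[[0,20,0,0,40],[0,60,0,0,40],[0,80,0,0,40],[0,80,0,0,40],[0,80,0,0,40],[0,80,0,0,40],[0,80,0,0,40],[0,80,0,0,40],[0,80,0,0,40],[0,80,0,0,40]]';python3 snap.py 20; python3 - <<'E'
from h import *
S=load('scene',20);T=load('top',20)
a=-.129;k,s=np.cos(a),np.sin(a)
def X(o,m): m=np.array(m);return np.c_[o[0]+k*m[:,0]-s*m[:,1],o[1]+s*m[:,0]+k*m[:,1],m[:,2]]
m=box(.142,.112,.075)+box(.036,.014,.173)
crop(S,180,110,100,75,8,'pics/s20.png',proj(S,X([.609,-.0890],m)))
crop(T,230,140,90,75,8,'pics/t20.png',proj(T,X([.609,-.0943],m)))
for n,c in(("scene",S),("top",T)): cv2.imwrite(f"pics/{n}20.png",cv2.resize(cv2.cvtColor(c["pixels"],cv2.COLOR_RGB2BGR),(800,600)))
E
```

```text
time: 50.75
tool_pos: [0.5489, 0.0685, 0.2463]
tcp_rot: [-0.143, -2.155, 2.154]
wrist_force: [-0.1, 0.6, 0.1]
width: 0.47
time: 52.0
tool_pos: [0.5493, 0.1473, 0.2453]
tcp_rot: [-0.14, -2.154, 2.154]
wrist_force: [-0.3, 0.1, -0.2]
width: 0.468
52.0 [0.5493 0.1473 0.2453] -97.44 [-0.3  0.1 -0.2] 40.0
```

View pics/s20.png

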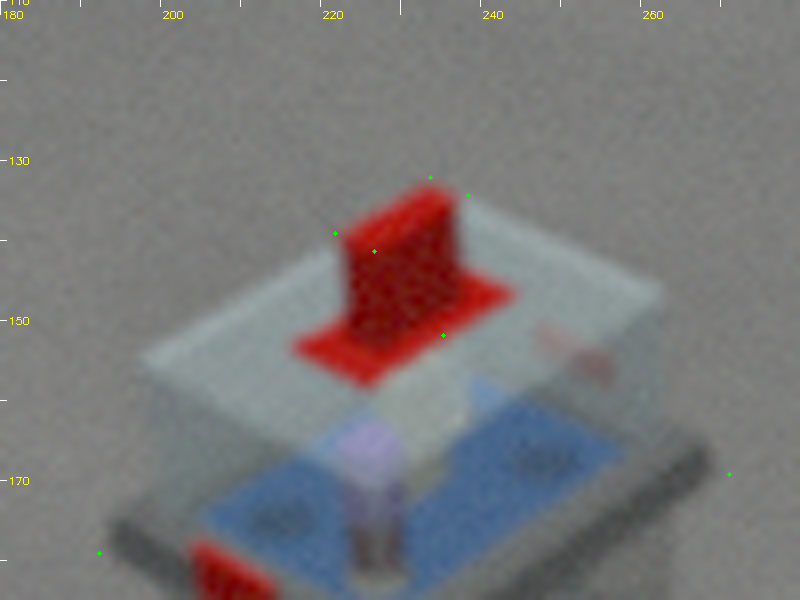

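View pics/t20.png

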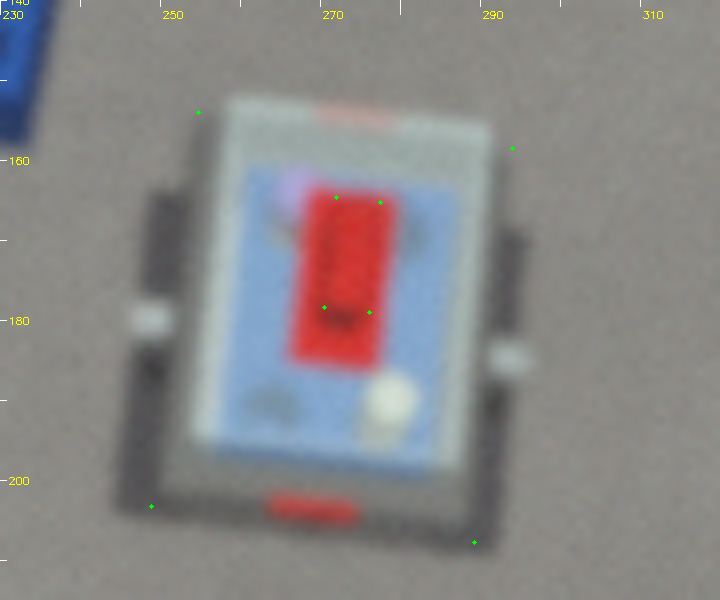

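View pics/scene20.png

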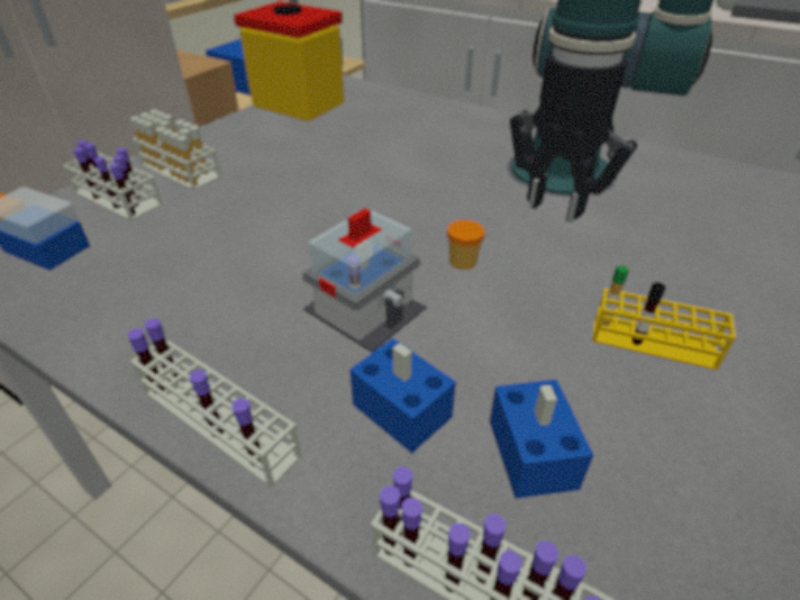

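```bash
python3 - <<'E'
from h import *
A=cv2.cvtColor(load('scene',19)["pixels"],cv2.COLOR_RGB2GRAY).astype(np.float32);B=cv2.cvtColor(load('scene',20)["pixels"],cv2.COLOR_RGB2GRAY).astype(np.float32)
S=load('scene',19)
for n,(x,y,w,h),X in(("skirt L",(188,168,16,16),(.66,-.155,.08)),("skirt near",(216,178,24,18),(.675,-.045,.08)),("skirt R",(252,158,20,18),(.545,-.025,.08)),("hood L",(192,146,16,14),(.66,-.15,.14)),("hood R",(250,136,18,16),(.55,-.03,.14)),("tab",(200,172,18,20),(.68,-.1,.08))):
    t=cv2.resize(A[y:y+h,x:x+w],None,fx=8,fy=8,interpolation=cv2.INTER_CUBIC)
    R=cv2.resize(B[y-4:y+h+6,x-4:x+w+4],None,fx=8,fy=8,interpolation=cv2.INTER_CUBIC)
    m=cv2.matchTemplate(R,t,cv2.TM_CCOEFF_NORMED);_,v,_,l=cv2.minMaxLoc(m)
    e=proj(S,[[X[0],X[1],X[2]-.0051]])[0]-proj(S,[X])[0]
    print(n,"moved",l[0]/8-4,l[1]/8-4,"score",round(v,2),"expected",e.round(2))
E
```

```text
skirt L moved 0.125 1.75 score 0.98 expected [0.26 1.8 ]
skirt near moved 0.125 1.5 score 0.9 expected [0.12 1.84]
skirt R moved 0.0 1.875 score 0.96 expected [-0.06  1.79]
hood L moved 0.25 2.0 score 0.98 expected [0.28 1.99]
hood R moved 0.0 2.0 score 0.98 expected [-0.05  1.98]
tab moved 0.0 1.75 score 0.97 expected [0.21 1.83]
```

The cap came down by the expected 5.1 mm, level at all the points I checked. Black and green still stand in the rack, and the specimen cup hasn't moved. Handing in.

```bash
python3 -c "
from workcell import bot
print(bot.finish_job())"
```

```text
the job is handed in; nothing more can be done
None
```

The bucket is loaded in the order asked and the job is handed in; the last state reading before that was at 52 s of the 144 s allowed. `finish_job` gives no verdict, so what follows is from my own checks.

- **Adapter:** I used the block nearest the base and seated it on the bucket floor. It made contact with the TCP at 0.112 m, as expected.
- **Tubes:** The purple and white tubes stand in diagonally opposite bores. Both bottomed with the TCP at about 0.1227 m, the height expected from where they were gripped in the rack.
- **Cap:** It bottomed with the TCP at 0.1722 m against 0.172 expected. The last pictures show it dropped about the expected 5 mm, level at left, right and near side to within about 0.3 px (roughly 1 mm).
- **Left alone:** The black and green tubes are still in the yellow rack and the specimen cup was not moved. The arm was touching nothing at hand-in, and the highest wrist force in the readings at the end of each move was about 9 N.

**Disagreements:**
- **Cameras:** The two cameras differed by 4–5 mm in y. I corrected for this with the gripper's own position on the adapter's post.
- **Purple tube:** Before insertion, the scene camera put its foot 3–5 mm higher than the arm's reading. The force at the bore floor matched the arm's reading.
- **Adapter in x:** Its position along x inside the bucket is only known to about 2 mm.

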